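Fetch the loaf tin from behind the jars and set it on the scale

ROBOT

A 7-joint arm with a two-finger parallel gripper is mounted at the origin on the work surface. World frame = base frame: x ahead of the robot, y to its left, z up, the work surface at z = 0. Lengths are in m, angles in degrees, forces in N, time in s.
With the tool pointing down it reaches from about 0.4 to 0.875 m from the base axis. Payload 4.4 kg.
Tool frame: the origin (TCP) lies on the centre line of the jaws, within the pads' length; the fingertips stand 19 mm ahead of it and the grasp point (between the pads) is the TCP; x points along the fingers, y is the direction in which the jaws open and shut, and the axes are right-handed (so a half turn about x gives the same grasp; the last joint's range is limited). The gripper opens to 85 mm and grips with 20 to 120 N. Pads are 22 mm wide; open, the fingers measure 114 mm over their backs; the gripper's body (76 mm by 85 mm) begins 54 mm behind the grasp point. The pads swing forward as they close: fully open they stand 13 mm farther back than shut.
Start: joints at [-76.765, 36.005, 2.206, 86.941, -1.547, 57.084, -1.146], TCP at [0.19, 0.622, 0.25] pointing down, gripper open.
Joint ranges: [-175.42, 175.42], [-21.48, 121.26], [-71.46, 75.88], [10.55, 141.38], [-63.04, 243.04], [13.31, 113.54], [-168.57, 168.57]. Speed limits (degrees/s): [147.25, 147.25, 180, 180, 180, 180, 180].

INTERFACE

Orientations are given as [roll, pitch, yaw] about the fixed x, y, z axes, in that order (R = Rz(yaw) Ry(pitch) Rx(roll)).
In Python, from station import * gives the robot as it stands. The module is installed in compiled form; this text tells all that it offers.
- The arm moves only by the shell command python3 -m crank 'ROWS'. ROWS is JSON, a list of rows, each an object of numbers: "dx", "dy", "dz": the shift along the tool's x, y, z in cm; "wx", "wy", "wz": the turn, a rotation vector about the tool's x, y, z in degrees; "jaw": the gripper command: -1 is shut, 1 is fully open, values between are in proportion. In form: [{"dx": .., "dy": .., "dz": .., "wx": .., "wy": .., "wz": .., "jaw": ..}, ...]. A call has exactly 8 rows; each row shifts and turns the commanded pose from where the row before left it, along the tool's axes as they then stand; what a row does not reach is not made up. A row lasts 1/10 s, in which the tool goes at most 50 mm and 8.59 degrees, less where a joint would pass 70% of its speed; a pose out of reach is approached as far as the arm can. A call is refused whole if a number of a shift passes 5 or a number of a turn 8.59, either way. A call with a gripper value outside its range is refused whole. The fingers move at their own pace and stop on an object; the grip force is fixed at half the most. Time passes only in rows, so rows that do not move let the fingers close, or fill a call up. It gives the time, the measured TCP pose, the force and the opening at its end, in the units of the state.
- get_obs(): the state, without advancing time (a new reading comes with each control period).
- capture(name): name is "scene" or "top" or "wrist"; returns (picture, depth): 480x640x3 uint8, blue, green, red; 480x640 float32, m along the optical axis (not along the pixel's ray), 0 where there is no reading.
- camera_model(name): a dict with "fx", "fy", "cx", "cy" (pixels), "k1" (the pictures are not rectified: a ray, as slopes to the right and down, at radius r is drawn at 1 + k1 r^2 times it, then the intrinsics apply), "cam_to_world" (4x4, takes a point from camera to world coordinates). Camera axes: x right, y up, looking along -z (the intrinsics and any distortion apply to the point x, -y, -z); pixel columns grow to the right and rows downward; lengths in m; the calibration is good to about 2 mm. A picture is of the moment at which its call begins: read the wrist's pose just before it. camera_model takes no time and is no camera call; for the wrist camera it gives the pose at the moment of the call.
- sign_off(): hands the job in, once; it reports no verdict.
The state is a dict: "time_s": time; "joint_positions": joint angles; "dq": joint speeds; "joint_torque": joint torques, N m; "tool_pos": TCP position; "tcp_rot": TCP orientation; "ft_force": force on the tool from outside, world axes, zero at the start; "moment": the same for the moment, N m; "grip_width": opening from 0.0 (shut) to 1.0 (fully open).
Only numpy, scipy, OpenCV 4.12 (cv2) and the standard library are available. Lean on these libraries where they do the work, as an engineer would, in place of code of your own. Each camera call takes 0.05 s, during which the arm holds its last target. There are 200 camera calls.

TASK

Get the red loaf tin out from behind the three jars: first stand all three jars on the chopping board, then set the tin upright in the middle of the kitchen scale's steel platform, with its long sides parallel to the scale's display edge. Then put every jar back upright on the same pad of the storage tray it stood on at the start, knocking nothing over and leaving the mug, wooden spoon and foil carton alone.

Things in the scene. Friction and masses are not known exactly. Their poses are not given: they have to be found in the camera images.
- cocoa_mid (a point): Jar of dark brown cocoa, green lid: upright cylinder, 54 mm diameter, 100 mm tall, 0.3 kg. Point at its centre, half-way up; z is its axis. It starts on one of the tray's three pads, 12 mm from the next jar; the tin's rim, 42 mm above the tray floor, stands within about 15 mm behind it: grip the jar by its upper third, fingers before and behind it (along the tray's x).
- sugar_mid (a point): Jar of white sugar, white lid: upright cylinder, 54 mm diameter, 100 mm tall, 0.3 kg. Point at its centre, half-way up; z is its axis. It starts on one of the tray's three pads, 12 mm from the next jar; the tin's rim, 42 mm above the tray floor, stands within about 15 mm behind it: grip the jar by its upper third, fingers before and behind it (along the tray's x).
- cornmeal_mid (a point): Jar of yellow cornmeal, yellow lid: upright cylinder, 54 mm diameter, 100 mm tall, 0.3 kg. Point at its centre, half-way up; z is its axis. It starts on one of the tray's three pads, 12 mm from the next jar; the tin's rim, 42 mm above the tray floor, stands within about 15 mm behind it: grip the jar by its upper third, fingers before and behind it (along the tray's x).
- tin_mid (a point): Red mini loaf tin, empty, open-topped, straight-sided: 64 mm wide (its x), 146 mm long (its y), 42 mm tall, walls 3 mm, 0.18 kg. Point at its centre, half-way up (21 mm over its underside). Stands on the tray floor behind the jars. Take it across its width at mid-length, fingertips about 8 mm above its underside, clear of the tray's lip.
- tray: Low bamboo tray, fixed, 190 mm (x) by 236 mm (y). Origin: centre of its underside. Floor 12 mm up, lip 16 mm up, steel handles at the +y and -y ends up to 38 mm. Three round grey felt pads (61 mm) for the jars at x = -45 mm, y = -66, 0, +66 mm, on the robot's side; the tin stands behind them at about x = +27 mm, its length along y.
- board: Light wooden chopping board, fixed, the side area for the jars: 280 mm (its x) by 180 mm (its y), 18 mm thick; origin at the centre of its underside. It is empty. It and the scale stand on opposite sides of the tray; either may be left.
- scale_pan (a point): Digital kitchen scale, fixed: white body with a steel platform 152 mm (x) by 164 mm (y). This point is the middle of the platform's top face, 30 mm above the worktop. The display edge lies along y on the -x side, so the tin's length must lie along the scale's y, either way round.
- mug: White mug, 76 mm wide, 85 mm tall, handle to its +y, loose; origin at the centre of its underside. Stands on the left, outside the board or scale. Leave alone.
- spoon: Wooden spoon, 200 mm long, under 30 mm high, lying crosswise (its x is its length) between the robot and the tray, loose; origin on its underside near mid-length. Leave alone.
- foil_carton: Foil carton, grey, white and blue, 50 by 305 (its y) by 50 mm tall, loose, lying close beyond the tray; origin at the centre of its underside. Leave alone.
Mind the look-alikes: they are no part of the job. Leave any purple look-alike of the part that bears cocoa_mid alone. Leave any purple look-alike of the part that bears tin_mid alone.

How it is judged:
By the outcome, as a careful person would: the job done as asked, in the order asked, and still so for the second after the job is handed in, with the robot touching nothing.
It also fails if it takes over 134 s, if anything falls off the work surface, if the arm or the gripper's body presses on something with over 40 N, if the wrist force passes 120 N, or if a joint passes its speed limit or range.

## Working session

There is one attempt and no reset: what is moved stays moved. The work goes in short steps, Python scripts to look and compute and a shell command to move; the robot and the scene stay as the last step left them, time stands still between calls to the robot, and variables do not carry over. Pictures are saved under pics/ and viewed, about 12 in all and at most 16, crops included, and the job is handed in when it is done.

```bash
mkdir -p pics; cat > h.py <<'E'
from station import *
import numpy as np, cv2
from scipy.spatial.transform import Rotation as R
def snap(n,f):
    m=camera_model(n); p,d=capture(n); cv2.imwrite('pics/'+f+'.png',p); np.savez('pics/'+f+'.npz',p=p,d=d,**{k:np.array(v) for k,v in m.items()}); return p,d,m
def load(f):
    z=np.load('pics/'+f+'.npz'); return z
def world(z,uv,depth=None,plane=None):
    fx,fy,cx,cy,k1=[float(z[k]) for k in('fx','fy','cx','cy','k1')]; T=z['cam_to_world']; out=[]
    for u,v in np.atleast_2d(uv):
        q=cv2.undistortPoints(np.array([[[u,v]]],float),np.array([[fx,0,cx],[0,fy,cy],[0,0,1]]),np.array([k1,0,0,0.]))[0,0]
        ray=T[:3,:3]@np.array([q[0],-q[1],-1]); o=T[:3,3]
        if plane is not None: s=(plane-o[2])/ray[2]
        else:
            w=z['d'][int(v)-1:int(v)+2,int(u)-1:int(u)+2]; w=w[w>0]; s=np.median(w) if len(w) else np.nan
        out.append(o+s*ray)
    return np.array(out)
E
python3 - <<'E'
from h import *
for n in('scene','top'): snap(n,n+'0')
o=get_obs(); print(o); print(np.round(camera_model('top')['cam_to_world'],3))
E
```

```text
{'time_s': 0.1, 'joint_positions': array([-76.76588718,  36.05363768,   2.20459867,  86.98896964,
        -1.54412105,  57.08441206,  -1.14744017]), 'dq': array([-6.19508893e-02, -1.60299002e-01, -3.34411983e-02, -1.78345056e-01,
        7.46247255e-06,  4.67241030e-02, -5.50249261e-02]), 'joint_torque': array([ 4.19172691e-03, -5.64541018e+01,  1.23065047e+00, -1.93978339e+01,
        1.12754785e-02,  5.20811212e-03, -1.12629743e-05]), 'tool_pos': array([0.18993667, 0.62108855, 0.24948865]), 'tcp_rot': array([ -87.37036311,   89.90267672, -104.37599056]), 'ft_force': array([-0.15819897, -0.4393512 ,  0.51776303]), 'moment': array([-0.03152972,  0.01404649, -0.00433359]), 'grip_width': 0.9989193792460818}
[[ 0.026  0.983 -0.183  0.387]
 [-1.     0.026 -0.005  0.096]
 [-0.     0.183  0.983  1.089]
 [ 0.     0.     0.     1.   ]]
```

View pics/top0.png

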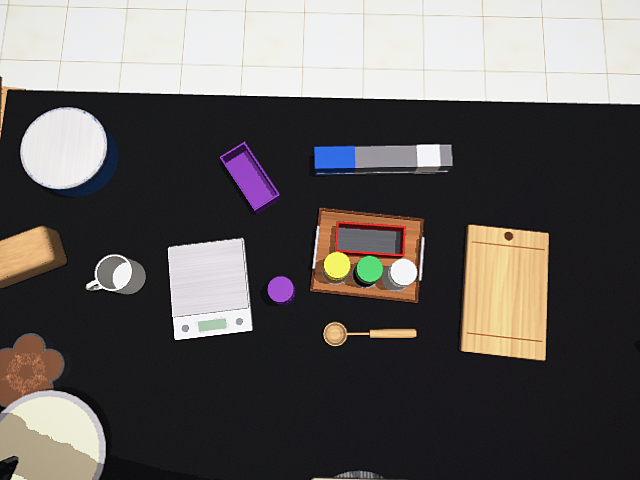

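View pics/scene0.png

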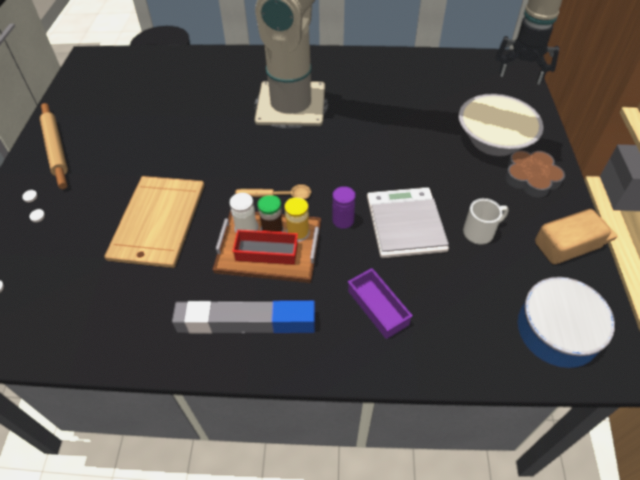

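The top view shows the tray at (367,255), with yellow, green and white jars at (337,265), (370,270) and (403,272). The red tin is behind them at (370,240), the board on the right at (505,293), and the scale on the left at (210,275). The purple decoys are at (250,177) and (281,290). I'll enlarge for measuring.

```bash
python3 - <<'E'
from h import *
p=load('top0')['p']
a=cv2.resize(p[195:345,300:440],None,fx=4,fy=4,interpolation=cv2.INTER_CUBIC)
b=cv2.resize(p[225:375,150:270],None,fx=2,fy=2,interpolation=cv2.INTER_CUBIC)
b=cv2.resize(p[230:345,160:260],None,fx=2.4,fy=2.4,interpolation=cv2.INTER_CUBIC)
c=np.zeros((600,800,3),np.uint8); c[:,:560]=a; c[:b.shape[0],560:560+b.shape[1]]=b
cv2.imwrite('pics/c1.png',c)
E
```

```text
(no output)
```

View pics/c1.png

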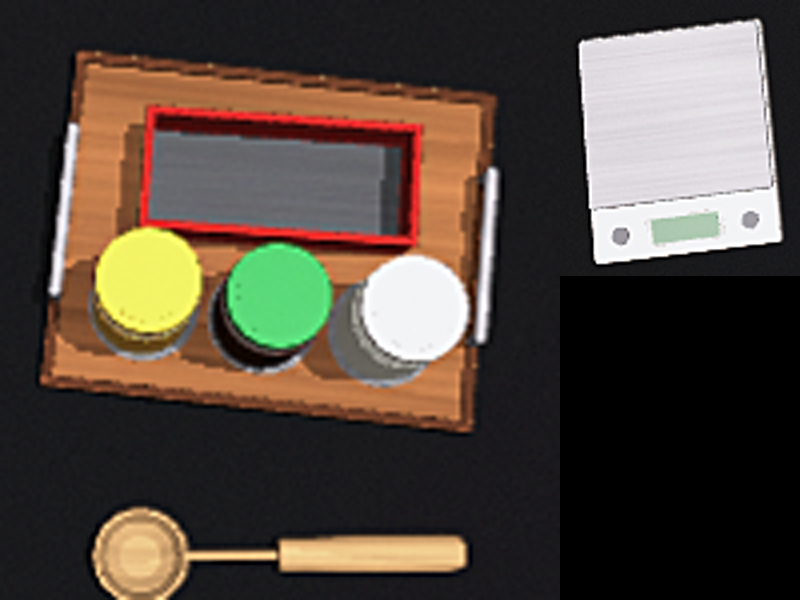

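The crop shows lid centres at yellow (148,280), green (280,295) and white (415,307). Tin rim corners are (149,106), (422,125), (413,245) and (143,226), and the platform corners are (580,41), (760,20), (773,187) and (592,209).

```bash
python3 - <<'E'
from h import *
z=load('top0'); np.set_printoptions(precision=4,suppress=True)
A=lambda L:(np.array(L)+.5)/4-.5+[300,195]
B=lambda L:(np.array(L)-[560,0]+.5)/2.4-.5+[160,230]
def quad(n,w):
    c=w.mean(0); e=(w[1]-w[0]+w[2]-w[3])/2; f=(w[0]-w[3]+w[1]-w[2])/2
    print(n,c,'y-edge len/dir',np.linalg.norm(e),np.degrees(np.arctan2(-e[1],-e[0]))-90,'x-edge',np.linalg.norm(f),np.degrees(np.arctan2(f[1],f[0])))
for n,q in(('yel',(148,280)),('gre',(280,295)),('whi',(415,307))): print(n,world(z,A([q]),plane=.112), world(z,A([q])))
quad('tray',world(z,A([(78,52),(497,96),(472,432),(40,385)]),plane=.016))
quad('tin',world(z,A([(149,106),(422,125),(413,245),(143,226)]),plane=.054))
quad('pan',world(z,B([(580,41),(760,20),(773,187),(592,209)]),plane=.03))
quad('board',world(z,[(468,225),(549,232),(546,360),(461,350)],plane=.018))
print('purple',world(z,[(281,290)],plane=.1),world(z,[(250,177)],plane=.05),'spoon',world(z,[(335,334),(415,334)],plane=.02),'mug',world(z,[(121,275)],plane=.085))
o=get_obs(); print(R.from_euler('xyz',o['tcp_rot'],degrees=True).as_matrix())
print('wrist cam',camera_model('wrist')['cam_to_world'])
E
```

```text
yel [[0.531  0.0601 0.112 ]] [[0.531  0.0601 0.1121]]
gre [[ 0.5252 -0.0061  0.112 ]] [[ 0.525  -0.0059  0.1136]]
whi [[ 0.5209 -0.0736  0.112 ]] [[ 0.5208 -0.0734  0.113 ]]
tray [ 0.5701 -0.0112  0.016 ] y-edge len/dir 0.23601193728261763 -4.684570883702648 x-edge 0.1885978813134986 -4.870752840535654
tin [ 0.5983 -0.0126  0.054 ] y-edge len/dir 0.14580095186915926 -2.5808068743534562 x-edge 0.06588062032676889 -3.1194772640805133
pan [0.5091 0.3344 0.03  ] y-edge len/dir 0.16295288373680453 8.360451839039328 x-edge 0.15276160577882533 8.07013725098892
board [ 0.4984 -0.3124  0.018 ] y-edge len/dir 0.17945356901171094 -4.312078950595193 x-edge 0.27659053981875 -4.801992673386563
purple [[0.4783 0.1706 0.1   ]] [[0.7303 0.2526 0.05  ]] spoon [[ 0.3947  0.0574  0.02  ]
 [ 0.3993 -0.1135  0.02  ]] mug [[0.5019 0.5009 0.085 ]]
[[-0.0004  0.2925  0.9563]
 [-0.0016  0.9563 -0.2925]
 [-1.     -0.0017  0.0001]]
wrist cam [[ 0.2921 -0.9166 -0.2729  0.1206]
 [ 0.9564  0.2796  0.0847  0.6445]
 [-0.0014 -0.2857  0.9583  0.3726]
 [ 0.      0.      0.      1.    ]]
```

```bash
cat > go.py <<'E'
import sys
from h import *
x,y,z,az=map(float,sys.argv[1:5]); o=get_obs(); a=np.radians(az)
M=np.c_[[0,0,-1],[np.cos(a),np.sin(a),0],[np.sin(a),-np.cos(a),0]]
C=R.from_euler('xyz',o['tcp_rot'],degrees=True).as_matrix()
d=np.array([x,y,z])-o['tool_pos']
print('t %.1f'%o['time_s'],'pos',np.round(o['tool_pos'],4),'F',np.round(o['ft_force'],1),'grip %.3f'%o['grip_width'])
print('rotvec',np.round(R.from_matrix(C.T@M).as_rotvec(degrees=True),2),'shift cm in target axes',np.round(M.T@d*100,2),'in current axes',np.round(C.T@d*100,2))
E
python3 -m crank '[{"wx":8.5,"jaw":1},{"wx":8.5,"jaw":1},{"wx":8.5,"jaw":1},{"wx":8.5,"jaw":1},{"wx":8.5,"jaw":1},{"wx":8.5,"jaw":1},{"wx":8.5,"jaw":1},{"wx":8.5,"jaw":1}]'
python3 go.py 0.5205 -0.0735 0.215 -4.75
```

```text
t 0.1 pos [0.1899 0.6211 0.2495] F [-0.2 -0.4  0.5] grip 0.999
rotvec [7.774e+01 7.000e-02 8.000e-02] shift cm in target axes [ 3.45 38.69 66.48] in current axes [  3.55 -56.75  51.93]$[0]: bad value
```

```bash

python3 -m crank '[{"dx":0,"dy":0,"dz":0,"wx":8.5,"wy":0,"wz":0,"jaw":1},{"dx":0,"dy":0,"dz":0,"wx":8.5,"wy":0,"wz":0,"jaw":1},{"dx":0,"dy":0,"dz":0,"wx":8.5,"wy":0,"wz":0,"jaw":1},{"dx":0,"dy":0,"dz":0,"wx":8.5,"wy":0,"wz":0,"jaw":1},{"dx":0,"dy":0,"dz":0,"wx":8.5,"wy":0,"wz":0,"jaw":1},{"dx":0,"dy":0,"dz":0,"wx":8.5,"wy":0,"wz":0,"jaw":1},{"dx":0,"dy":0,"dz":0,"wx":8.5,"wy":0,"wz":0,"jaw":1},{"dx":0,"dy":0,"dz":0,"wx":8.5,"wy":0,"wz":0,"jaw":1}]'
python3 go.py 0.5205 -0.0735 0.215 -4.75
```

```text
time_s: 0.9
tool_pos: [0.1899, 0.6213, 0.2498]
tcp_rot: [-25.5, 89.9, -110.8]
ft_force: [-0.7, 0.3, -0.5]
grip_width: 1.004
t 0.9 pos [0.1899 0.6213 0.2498] F [-0.7  0.3 -0.5] grip 1.004
rotvec [9.4  0.06 0.02] shift cm in target axes [ 3.48 38.7  66.5 ] in current axes [ 3.54 27.32 71.93]
```

```bash

python3 -m crank '[{"dx":0,"dy":0,"dz":0,"wx":8.5,"wy":0,"wz":0,"jaw":1},{"dx":0,"dy":0,"dz":0,"wx":1,"wy":0,"wz":0,"jaw":1},{"dx":0,"dy":2.4,"dz":4.15,"wx":0,"wy":0,"wz":0,"jaw":1},{"dx":0,"dy":2.4,"dz":4.15,"wx":0,"wy":0,"wz":0,"jaw":1},{"dx":0,"dy":2.4,"dz":4.15,"wx":0,"wy":0,"wz":0,"jaw":1},{"dx":0,"dy":2.4,"dz":4.15,"wx":0,"wy":0,"wz":0,"jaw":1},{"dx":0,"dy":2.4,"dz":4.15,"wx":0,"wy":0,"wz":0,"jaw":1},{"dx":0,"dy":2.4,"dz":4.15,"wx":0,"wy":0,"wz":0,"jaw":1}]'
python3 -m crank '[{"dx":0,"dy":2.4,"dz":4.15,"wx":0,"wy":0,"wz":0,"jaw":1},{"dx":0,"dy":2.4,"dz":4.15,"wx":0,"wy":0,"wz":0,"jaw":1},{"dx":0,"dy":2.4,"dz":4.15,"wx":0,"wy":0,"wz":0,"jaw":1},{"dx":0,"dy":2.4,"dz":4.15,"wx":0,"wy":0,"wz":0,"jaw":1},{"dx":0,"dy":2.4,"dz":4.15,"wx":0,"wy":0,"wz":0,"jaw":1},{"dx":0,"dy":2.4,"dz":4.15,"wx":0,"wy":0,"wz":0,"jaw":1},{"dx":0,"dy":2.4,"dz":4.15,"wx":0,"wy":0,"wz":0,"jaw":1},{"dx":0,"dy":2.4,"dz":4.15,"wx":0,"wy":0,"wz":0,"jaw":1}]'
python3 go.py 0.5205 -0.0735 0.215 -4.75
```

```text
time_s: 1.7
tool_pos: [0.3145, 0.3602, 0.2503]
tcp_rot: [131.1, 90.0, 36.8]
ft_force: [1.4, -0.2, 1.5]
grip_width: 0.999
time_s: 2.5
tool_pos: [0.4799, 0.0142, 0.2504]
tcp_rot: [157.2, 90.0, 63.0]
ft_force: [1.0, 0.6, 0.7]
grip_width: 1.0
t 2.5 pos [0.4799 0.0142 0.2504] F [1.  0.6 0.7] grip 1.000
rotvec [ 0.45 -0.02 -0.01] shift cm in target axes [3.54 4.77 8.41] in current axes [3.53 4.7  8.45]
```

```bash

python3 -m crank '[{"dx":0.5,"dy":1.6,"dz":2.8,"wx":0,"wy":0,"wz":0,"jaw":1},{"dx":1,"dy":1.6,"dz":2.8,"wx":0,"wy":0,"wz":0,"jaw":1},{"dx":1,"dy":1.5,"dz":2.7,"wx":0,"wy":0,"wz":0,"jaw":1},{"dx":1,"dy":0,"dz":0,"wx":0,"wy":0,"wz":0,"jaw":1},{"dx":0,"dy":0,"dz":0,"wx":0,"wy":0,"wz":0,"jaw":1},{"dx":0,"dy":0,"dz":0,"wx":0,"wy":0,"wz":0,"jaw":1},{"dx":0,"dy":0,"dz":0,"wx":0,"wy":0,"wz":0,"jaw":1},{"dx":0,"dy":0,"dz":0,"wx":0,"wy":0,"wz":0,"jaw":1}]'
python3 go.py 0.5205 -0.0735 0.09 -4.75
python3 -c "
from h import *
snap('wrist','w1')"
```

```text
time_s: 3.3
tool_pos: [0.5198, -0.0694, 0.2158]
tcp_rot: [126.1, 90.0, 31.7]
ft_force: [0.5, 0.7, 0.0]
grip_width: 1.003
t 3.3 pos [ 0.5198 -0.0694  0.2158] F [0.5 0.7 0. ] grip 1.003
rotvec [ 0.37 -0.03 -0.04] shift cm in target axes [12.58  0.1   0.41] in current axes [12.58  0.09  0.41]
```

View pics/w1.png

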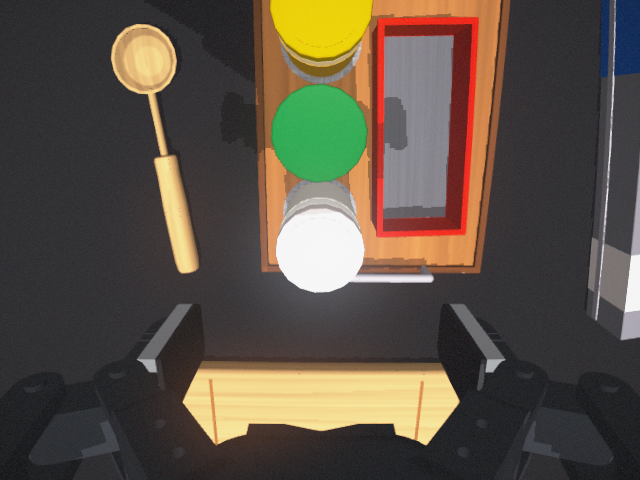

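The wrist view has the white lid at (320,250) centred between the jaws, green at (320,133), and the tin rim corners at (372,20), (478,18), (466,235) and (377,237). I'll cross-check these positions.

```bash
python3 - <<'E'
from h import *
z=load('w1'); np.set_printoptions(precision=4,suppress=True)
print(world(z,[(320,250),(320,133)],plane=.112)); w=world(z,[(372,20),(478,18),(466,235),(377,237)],plane=.054); print(w, w.mean(0))
E
```

```text
[[ 0.5195 -0.0708  0.112 ]
 [ 0.5247 -0.0036  0.112 ]]
[[ 0.5636  0.0635  0.054 ]
 [ 0.6331  0.0608  0.054 ]
 [ 0.627  -0.0869  0.054 ]
 [ 0.5607 -0.0833  0.054 ]] [ 0.5961 -0.0115  0.054 ]
```

```bash

python3 -m crank '[{"dx":2.5,"dy":0,"dz":0.1,"wx":0.3,"wy":0,"wz":0,"jaw":1},{"dx":2.5,"dy":0,"dz":0.1,"wx":0,"wy":0,"wz":0,"jaw":1},{"dx":2.5,"dy":0,"dz":0,"wx":0,"wy":0,"wz":0,"jaw":1},{"dx":2.5,"dy":0,"dz":0,"wx":0,"wy":0,"wz":0,"jaw":1},{"dx":1.5,"dy":0,"dz":0,"wx":0,"wy":0,"wz":0,"jaw":1},{"dx":1,"dy":0,"dz":0,"wx":0,"wy":0,"wz":0,"jaw":1},{"dx":0,"dy":0,"dz":0,"wx":0,"wy":0,"wz":0,"jaw":1},{"dx":0,"dy":0,"dz":0,"wx":0,"wy":0,"wz":0,"jaw":1}]'
python3 go.py 0.520 -0.072 0.09 -4.75
```

```text
time_s: 4.15
tool_pos: [0.52, -0.0724, 0.0908]
tcp_rot: [86.3, 90.0, -8.5]
ft_force: [-0.4, -0.6, 1.1]
grip_width: 1.002
t 4.2 pos [ 0.52   -0.0724  0.0908] F [-0.4 -0.6  1.1] grip 1.002
rotvec [-0.04  0.   -0.05] shift cm in target axes [ 0.08 -0.   -0.04] in current axes [ 0.08 -0.   -0.04]
```

```bash

python3 -m crank '[{"dx":0,"dy":0,"dz":0,"wx":0,"wy":0,"wz":0,"jaw":-1},{"dx":0,"dy":0,"dz":0,"wx":0,"wy":0,"wz":0,"jaw":-1},{"dx":0,"dy":0,"dz":0,"wx":0,"wy":0,"wz":0,"jaw":-1},{"dx":0,"dy":0,"dz":0,"wx":0,"wy":0,"wz":0,"jaw":-1},{"dx":0,"dy":0,"dz":0,"wx":0,"wy":0,"wz":0,"jaw":-1},{"dx":0,"dy":0,"dz":0,"wx":0,"wy":0,"wz":0,"jaw":-1},{"dx":0,"dy":0,"dz":0,"wx":0,"wy":0,"wz":0,"jaw":-1},{"dx":0,"dy":0,"dz":0,"wx":0,"wy":0,"wz":0,"jaw":-1}]'
python3 -m crank '[{"dx":-0.5,"dy":0,"dz":0,"wx":0,"wy":0,"wz":0,"jaw":-1},{"dx":-1.5,"dy":0,"dz":0,"wx":0,"wy":0,"wz":0,"jaw":-1},{"dx":-2,"dy":0,"dz":0,"wx":0,"wy":0,"wz":0,"jaw":-1},{"dx":-2.5,"dy":0,"dz":0,"wx":0,"wy":0,"wz":0,"jaw":-1},{"dx":-2.5,"dy":0,"dz":0,"wx":0,"wy":0,"wz":0,"jaw":-1},{"dx":-2.5,"dy":0,"dz":0,"wx":0,"wy":0,"wz":0,"jaw":-1},{"dx":-1.5,"dy":0,"dz":0,"wx":0,"wy":0,"wz":0,"jaw":-1},{"dx":0,"dy":0,"dz":0,"wx":0,"wy":0,"wz":0,"jaw":-1}]'
python3 go.py 0.581 -0.279 0.215 -4.75
```

```text
time_s: 4.95
tool_pos: [0.5198, -0.0724, 0.0913]
tcp_rot: [110.3, 89.9, 15.5]
ft_force: [-1.5, 0.6, 5.3]
grip_width: 0.614
time_s: 5.75
tool_pos: [0.5206, -0.0726, 0.2222]
tcp_rot: [91.8, 89.8, -3.0]
ft_force: [-0.3, 0.3, -3.3]
grip_width: 0.617
t 5.8 pos [ 0.5206 -0.0726  0.2222] F [-0.3  0.3 -3.3] grip 0.617
rotvec [-0.05 -0.01 -0.23] shift cm in target axes [ 0.72  7.73 20.07] in current axes [ 0.75  7.74 20.06]
```

```bash

python3 -m crank '[{"dx":0,"dy":0.6,"dz":1.5,"wx":0,"wy":0,"wz":0,"jaw":-1},{"dx":0,"dy":1.2,"dz":3,"wx":0,"wy":0,"wz":0,"jaw":-1},{"dx":0,"dy":1.3,"dz":3.5,"wx":0,"wy":0,"wz":0,"jaw":-1},{"dx":0,"dy":1.3,"dz":3.5,"wx":0,"wy":0,"wz":0,"jaw":-1},{"dx":0,"dy":1.3,"dz":3.5,"wx":0,"wy":0,"wz":0,"jaw":-1},{"dx":0,"dy":1.2,"dz":3,"wx":0,"wy":0,"wz":0,"jaw":-1},{"dx":0,"dy":0.8,"dz":2.1,"wx":0,"wy":0,"wz":0,"jaw":-1},{"dx":0,"dy":0,"dz":0,"wx":0,"wy":0,"wz":0,"jaw":-1}]'
python3 -m crank '[{"dx":1,"dy":0,"dz":0,"wx":0,"wy":0,"wz":0,"jaw":-1},{"dx":2,"dy":0,"dz":0,"wx":0,"wy":0,"wz":0,"jaw":-1},{"dx":2.5,"dy":0,"dz":0,"wx":0,"wy":0,"wz":0,"jaw":-1},{"dx":2.5,"dy":0,"dz":0,"wx":0,"wy":0,"wz":0,"jaw":-1},{"dx":2,"dy":0,"dz":0,"wx":0,"wy":0,"wz":0,"jaw":-1},{"dx":1.5,"dy":0,"dz":0,"wx":0,"wy":0,"wz":0,"jaw":-1},{"dx":0.5,"dy":0,"dz":0,"wx":0,"wy":0,"wz":0,"jaw":-1},{"dx":0,"dy":0,"dz":0,"wx":0,"wy":0,"wz":0,"jaw":-1}]'
python3 go.py 0.581 -0.279 0.097 -4.75
```

```text
time_s: 6.55
tool_pos: [0.5782, -0.2837, 0.2186]
tcp_rot: [-28.4, 89.8, -123.5]
ft_force: [0.2, -0.5, -3.3]
grip_width: 0.612
time_s: 7.35
tool_pos: [0.5791, -0.2782, 0.0994]
tcp_rot: [-120.0, 89.9, 145.2]
ft_force: [-0.1, 0.7, -4.2]
grip_width: 0.616
t 7.3 pos [ 0.5791 -0.2782  0.0994] F [-0.1  0.7 -4.2] grip 0.616
rotvec [-0.02 -0.05  0.09] shift cm in target axes [0.24 0.2  0.06] in current axes [0.24 0.2  0.06]
```

```bash

python3 -m crank '[{"dx":0.1,"dy":0,"dz":0,"wx":0,"wy":0,"wz":0,"jaw":-1},{"dx":0.1,"dy":0,"dz":0,"wx":0,"wy":0,"wz":0,"jaw":-1},{"dx":0,"dy":0,"dz":0,"wx":0,"wy":0,"wz":0,"jaw":-1},{"dx":0,"dy":0,"dz":0,"wx":0,"wy":0,"wz":0,"jaw":-1},{"dx":0,"dy":0,"dz":0,"wx":0,"wy":0,"wz":0,"jaw":-1},{"dx":0,"dy":0,"dz":0,"wx":0,"wy":0,"wz":0,"jaw":-1},{"dx":0,"dy":0,"dz":0,"wx":0,"wy":0,"wz":0,"jaw":-1},{"dx":0,"dy":0,"dz":0,"wx":0,"wy":0,"wz":0,"jaw":-1}]'
python3 go.py 0.581 -0.279 0.097 -4.75
```

```text
time_s: 8.15
tool_pos: [0.5794, -0.2792, 0.0983]
tcp_rot: [-174.0, 90.0, 91.2]
ft_force: [-0.3, 0.7, -3.5]
grip_width: 0.617
t 8.2 pos [ 0.5794 -0.2792  0.0983] F [-0.3  0.7 -3.5] grip 0.617
rotvec [-0.06 -0.    0.  ] shift cm in target axes [ 0.13  0.15 -0.03] in current axes [ 0.13  0.15 -0.03]
```

```bash

python3 -m crank '[{"dx":0.1,"dy":0,"dz":0,"wx":0,"wy":0,"wz":0,"jaw":-1},{"dx":0.05,"dy":0,"dz":0,"wx":0,"wy":0,"wz":0,"jaw":-1},{"dx":0,"dy":0,"dz":0,"wx":0,"wy":0,"wz":0,"jaw":-1},{"dx":0,"dy":0,"dz":0,"wx":0,"wy":0,"wz":0,"jaw":-1},{"dx":0,"dy":0,"dz":0,"wx":0,"wy":0,"wz":0,"jaw":-1},{"dx":0,"dy":0,"dz":0,"wx":0,"wy":0,"wz":0,"jaw":-1},{"dx":0,"dy":0,"dz":0,"wx":0,"wy":0,"wz":0,"jaw":-1},{"dx":0,"dy":0,"dz":0,"wx":0,"wy":0,"wz":0,"jaw":-1}]'
python3 -m crank '[{"dx":0,"dy":0,"dz":0,"wx":0,"wy":0,"wz":0,"jaw":1},{"dx":0,"dy":0,"dz":0,"wx":0,"wy":0,"wz":0,"jaw":1},{"dx":0,"dy":0,"dz":0,"wx":0,"wy":0,"wz":0,"jaw":1},{"dx":0,"dy":0,"dz":0,"wx":0,"wy":0,"wz":0,"jaw":1},{"dx":0,"dy":0,"dz":0,"wx":0,"wy":0,"wz":0,"jaw":1},{"dx":0,"dy":0,"dz":0,"wx":0,"wy":0,"wz":0,"jaw":1},{"dx":0,"dy":0,"dz":0,"wx":0,"wy":0,"wz":0,"jaw":1},{"dx":0,"dy":0,"dz":0,"wx":0,"wy":0,"wz":0,"jaw":1}]'
python3 -m crank '[{"dx":-1,"dy":0,"dz":0,"wx":0,"wy":0,"wz":0,"jaw":1},{"dx":-2.5,"dy":0,"dz":0,"wx":0,"wy":0,"wz":0,"jaw":1},{"dx":-3,"dy":0,"dz":0,"wx":0,"wy":0,"wz":0,"jaw":1},{"dx":-3,"dy":0,"dz":0,"wx":0,"wy":0,"wz":0,"jaw":1},{"dx":-2.5,"dy":0,"dz":0,"wx":0,"wy":0,"wz":0,"jaw":1},{"dx":0,"dy":0,"dz":0,"wx":0,"wy":0,"wz":0,"jaw":1},{"dx":0,"dy":0,"dz":0,"wx":0,"wy":0,"wz":0,"jaw":1},{"dx":0,"dy":0,"dz":0,"wx":0,"wy":0,"wz":0,"jaw":1}]'
python3 go.py 0.525 -0.005 0.215 -4.75
python3 -c "
from h import *
snap('wrist','w2')"
```

```text
time_s: 8.95
tool_pos: [0.5795, -0.2793, 0.0974]
tcp_rot: [75.8, 90.0, -19.0]
ft_force: [-2.4, 1.4, 5.3]
grip_width: 0.615
time_s: 9.75
tool_pos: [0.5795, -0.2792, 0.0968]
tcp_rot: [136.3, 90.0, 41.5]
ft_force: [-0.4, 0.2, 0.4]
grip_width: 0.999
time_s: 10.55
tool_pos: [0.5789, -0.2786, 0.216]
tcp_rot: [-118.4, 89.9, 146.8]
ft_force: [0.8, -0.7, -0.3]
grip_width: 1.0
t 10.6 pos [ 0.5789 -0.2786  0.216 ] F [ 0.8 -0.7 -0.3] grip 1.000
rotvec [-0.05 -0.05  0.1 ] shift cm in target axes [  0.1   -7.63 -26.82] in current axes [  0.13  -7.66 -26.81]
```

View pics/w2.png

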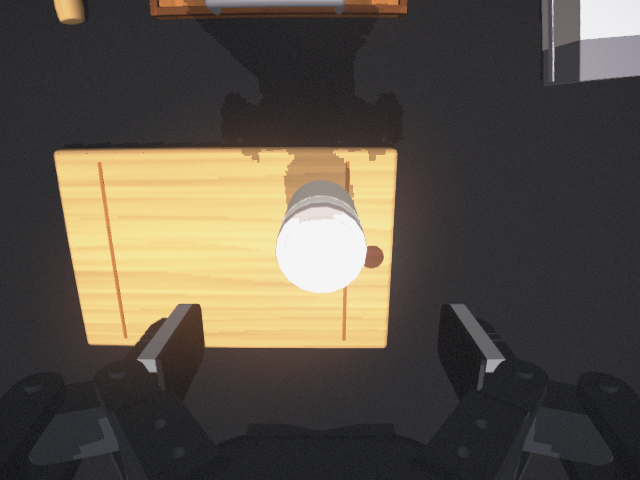

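The white jar stands upright on the board at (320,250). Next is green.

```bash

python3 -m crank '[{"dx":0,"dy":-0.6,"dz":-2,"wx":0,"wy":0,"wz":0,"jaw":1},{"dx":0,"dy":-1,"dz":-3.5,"wx":0,"wy":0,"wz":0,"jaw":1},{"dx":0,"dy":-1.1,"dz":-4,"wx":0,"wy":0,"wz":0,"jaw":1},{"dx":0,"dy":-1.1,"dz":-4,"wx":0,"wy":0,"wz":0,"jaw":1},{"dx":0,"dy":-1.1,"dz":-4,"wx":0,"wy":0,"wz":0,"jaw":1},{"dx":0,"dy":-1.1,"dz":-4,"wx":0,"wy":0,"wz":0,"jaw":1},{"dx":0,"dy":-1,"dz":-3.3,"wx":0,"wy":0,"wz":0,"jaw":1},{"dx":0,"dy":-0.65,"dz":-2,"wx":0,"wy":0,"wz":0,"jaw":1}]'
python3 -m crank '[{"dx":0,"dy":0,"dz":0,"wx":0,"wy":0,"wz":0,"jaw":1},{"dx":2,"dy":0,"dz":0,"wx":0,"wy":0,"wz":0,"jaw":1},{"dx":2.5,"dy":0,"dz":0,"wx":0,"wy":0,"wz":0,"jaw":1},{"dx":2.5,"dy":0,"dz":0,"wx":0,"wy":0,"wz":0,"jaw":1},{"dx":2.5,"dy":0,"dz":0,"wx":0,"wy":0,"wz":0,"jaw":1},{"dx":2,"dy":0,"dz":0,"wx":0,"wy":0,"wz":0,"jaw":1},{"dx":1,"dy":0,"dz":0,"wx":0,"wy":0,"wz":0,"jaw":1},{"dx":0,"dy":0,"dz":0,"wx":0,"wy":0,"wz":0,"jaw":1}]'
python3 go.py 0.525 -0.005 0.091 -4.75
```

```text
time_s: 11.4
tool_pos: [0.5243, -0.0022, 0.2157]
tcp_rot: [-109.1, 89.8, 156.3]
ft_force: [0.0, -0.6, -0.2]
grip_width: 1.0
time_s: 12.2
tool_pos: [0.5248, -0.0069, 0.0904]
tcp_rot: [-72.8, 89.8, -167.7]
ft_force: [-0.3, 0.1, 0.5]
grip_width: 1.001
t 12.2 pos [ 0.5248 -0.0069  0.0904] F [-0.3  0.1  0.5] grip 1.001
rotvec [-0.14  0.05  0.17] shift cm in target axes [-0.06  0.01 -0.19] in current axes [-0.06  0.01 -0.19]
```

```bash

python3 -m crank '[{"dx":0,"dy":0,"dz":0,"wx":0,"wy":0,"wz":0,"jaw":-1},{"dx":0,"dy":0,"dz":0,"wx":0,"wy":0,"wz":0,"jaw":-1},{"dx":0,"dy":0,"dz":0,"wx":0,"wy":0,"wz":0,"jaw":-1},{"dx":0,"dy":0,"dz":0,"wx":0,"wy":0,"wz":0,"jaw":-1},{"dx":0,"dy":0,"dz":0,"wx":0,"wy":0,"wz":0,"jaw":-1},{"dx":0,"dy":0,"dz":0,"wx":0,"wy":0,"wz":0,"jaw":-1},{"dx":0,"dy":0,"dz":0,"wx":0,"wy":0,"wz":0,"jaw":-1},{"dx":0,"dy":0,"dz":0,"wx":0,"wy":0,"wz":0,"jaw":-1}]'
python3 -m crank '[{"dx":-0.5,"dy":0,"dz":0,"wx":0,"wy":0,"wz":0,"jaw":-1},{"dx":-1.5,"dy":0,"dz":0,"wx":0,"wy":0,"wz":0,"jaw":-1},{"dx":-2,"dy":0,"dz":0,"wx":0,"wy":0,"wz":0,"jaw":-1},{"dx":-2.5,"dy":0,"dz":0,"wx":0,"wy":0,"wz":0,"jaw":-1},{"dx":-2.5,"dy":0,"dz":0,"wx":0,"wy":0,"wz":0,"jaw":-1},{"dx":-2.5,"dy":0,"dz":0,"wx":0,"wy":0,"wz":0,"jaw":-1},{"dx":-1.5,"dy":0,"dz":0,"wx":0,"wy":0,"wz":0,"jaw":-1},{"dx":0,"dy":0,"dz":0,"wx":0,"wy":0,"wz":0,"jaw":-1}]'
python3 -m crank '[{"dx":0,"dy":-0.6,"dz":2,"wx":0,"wy":0,"wz":0,"jaw":-1},{"dx":0,"dy":-1.1,"dz":3.5,"wx":0,"wy":0,"wz":0,"jaw":-1},{"dx":0,"dy":-1.2,"dz":4,"wx":0,"wy":0,"wz":0,"jaw":-1},{"dx":0,"dy":-1.2,"dz":4,"wx":0,"wy":0,"wz":0,"jaw":-1},{"dx":0,"dy":-1.2,"dz":4,"wx":0,"wy":0,"wz":0,"jaw":-1},{"dx":0,"dy":-1.2,"dz":4,"wx":0,"wy":0,"wz":0,"jaw":-1},{"dx":0,"dy":-1,"dz":3.3,"wx":0,"wy":0,"wz":0,"jaw":-1},{"dx":0,"dy":-0.6,"dz":1.9,"wx":0,"wy":0,"wz":0,"jaw":-1}]'
python3 -m crank '[{"dx":0,"dy":0,"dz":0,"wx":0,"wy":0,"wz":0,"jaw":-1},{"dx":2,"dy":0,"dz":0,"wx":0,"wy":0,"wz":0,"jaw":-1},{"dx":2.5,"dy":0,"dz":0,"wx":0,"wy":0,"wz":0,"jaw":-1},{"dx":2.5,"dy":0,"dz":0,"wx":0,"wy":0,"wz":0,"jaw":-1},{"dx":2.5,"dy":0,"dz":0,"wx":0,"wy":0,"wz":0,"jaw":-1},{"dx":1.5,"dy":0,"dz":0,"wx":0,"wy":0,"wz":0,"jaw":-1},{"dx":0.8,"dy":0,"dz":0,"wx":0,"wy":0,"wz":0,"jaw":-1},{"dx":0,"dy":0,"dz":0,"wx":0,"wy":0,"wz":0,"jaw":-1}]'
python3 go.py 0.422 -0.266 0.097 -4.75
```

```text
time_s: 13.0
tool_pos: [0.526, -0.0058, 0.0929]
tcp_rot: [102.8, 89.9, 7.9]
ft_force: [-2.1, 0.0, 7.0]
grip_width: 0.617
time_s: 13.8
tool_pos: [0.527, -0.0057, 0.2239]
tcp_rot: [98.8, 89.7, 4.0]
ft_force: [0.6, -0.0, -3.2]
grip_width: 0.612
time_s: 14.6
tool_pos: [0.4204, -0.2678, 0.2211]
tcp_rot: [-55.4, 89.9, -150.4]
ft_force: [0.4, -0.2, -3.1]
grip_width: 0.617
time_s: 15.4
tool_pos: [0.4222, -0.2639, 0.1026]
tcp_rot: [-123.0, 89.8, 142.2]
ft_force: [-0.2, -0.9, -1.3]
grip_width: 0.616
t 15.4 pos [ 0.4222 -0.2639  0.1026] F [-0.2 -0.9 -1.3] grip 0.616
rotvec [-0.01 -0.09  0.13] shift cm in target axes [0.56 0.   0.21] in current axes [0.56 0.   0.22]
```

```bash

python3 -m crank '[{"dx":0.2,"dy":0,"dz":0,"wx":0,"wy":0,"wz":0,"jaw":-1},{"dx":0.15,"dy":0,"dz":0,"wx":0,"wy":0,"wz":0,"jaw":-1},{"dx":0,"dy":0,"dz":0,"wx":0,"wy":0,"wz":0,"jaw":-1},{"dx":0,"dy":0,"dz":0,"wx":0,"wy":0,"wz":0,"jaw":-1},{"dx":0,"dy":0,"dz":0,"wx":0,"wy":0,"wz":0,"jaw":-1},{"dx":0,"dy":0,"dz":0,"wx":0,"wy":0,"wz":0,"jaw":-1},{"dx":0,"dy":0,"dz":0,"wx":0,"wy":0,"wz":0,"jaw":-1},{"dx":0,"dy":0,"dz":0,"wx":0,"wy":0,"wz":0,"jaw":-1}]'

```

```text
time_s: 16.2
tool_pos: [0.4226, -0.265, 0.1003]
tcp_rot: [-142.4, 90.0, 122.8]
ft_force: [-0.0, -0.6, -2.4]
grip_width: 0.617
```

```bash

python3 -m crank '[{"dx":0.1,"dy":0,"dz":0,"wx":0,"wy":0,"wz":0,"jaw":-1},{"dx":0.1,"dy":0,"dz":0,"wx":0,"wy":0,"wz":0,"jaw":-1},{"dx":0,"dy":0,"dz":0,"wx":0,"wy":0,"wz":0,"jaw":-1},{"dx":0,"dy":0,"dz":0,"wx":0,"wy":0,"wz":0,"jaw":-1},{"dx":0,"dy":0,"dz":0,"wx":0,"wy":0,"wz":0,"jaw":-1},{"dx":0,"dy":0,"dz":0,"wx":0,"wy":0,"wz":0,"jaw":-1},{"dx":0,"dy":0,"dz":0,"wx":0,"wy":0,"wz":0,"jaw":-1},{"dx":0,"dy":0,"dz":0,"wx":0,"wy":0,"wz":0,"jaw":-1}]'
python3 -m crank '[{"dx":0,"dy":0,"dz":0,"wx":0,"wy":0,"wz":0,"jaw":1},{"dx":0,"dy":0,"dz":0,"wx":0,"wy":0,"wz":0,"jaw":1},{"dx":0,"dy":0,"dz":0,"wx":0,"wy":0,"wz":0,"jaw":1},{"dx":0,"dy":0,"dz":0,"wx":0,"wy":0,"wz":0,"jaw":1},{"dx":0,"dy":0,"dz":0,"wx":0,"wy":0,"wz":0,"jaw":1},{"dx":0,"dy":0,"dz":0,"wx":0,"wy":0,"wz":0,"jaw":1},{"dx":0,"dy":0,"dz":0,"wx":0,"wy":0,"wz":0,"jaw":1},{"dx":0,"dy":0,"dz":0,"wx":0,"wy":0,"wz":0,"jaw":1}]'
python3 -m crank '[{"dx":-1,"dy":0,"dz":0,"wx":0,"wy":0,"wz":0,"jaw":1},{"dx":-2.5,"dy":0,"dz":0,"wx":0,"wy":0,"wz":0,"jaw":1},{"dx":-3,"dy":0,"dz":0,"wx":0,"wy":0,"wz":0,"jaw":1},{"dx":-3,"dy":0,"dz":0,"wx":0,"wy":0,"wz":0,"jaw":1},{"dx":-2.5,"dy":0,"dz":0,"wx":0,"wy":0,"wz":0,"jaw":1},{"dx":0,"dy":0,"dz":0,"wx":0,"wy":0,"wz":0,"jaw":1},{"dx":0,"dy":0,"dz":0,"wx":0,"wy":0,"wz":0,"jaw":1},{"dx":0,"dy":0,"dz":0,"wx":0,"wy":0,"wz":0,"jaw":1}]'
python3 go.py 0.531 0.0605 0.215 -4.75
python3 -c "
from h import *
snap('wrist','w3')"
```

```text
time_s: 17.0
tool_pos: [0.4226, -0.2652, 0.0989]
tcp_rot: [91.9, 90.0, -3.0]
ft_force: [-1.4, 0.7, 5.9]
grip_width: 0.615
time_s: 17.8
tool_pos: [0.4226, -0.265, 0.0983]
tcp_rot: [-84.1, 90.0, -178.9]
ft_force: [-0.5, -0.5, 0.3]
grip_width: 1.001
time_s: 18.6
tool_pos: [0.4221, -0.2645, 0.2178]
tcp_rot: [-122.2, 89.9, 143.0]
ft_force: [-0.5, -0.0, 0.2]
grip_width: 1.003
t 18.6 pos [ 0.4221 -0.2645  0.2178] F [-0.5 -0.   0.2] grip 1.003
rotvec [-0.05 -0.05  0.07] shift cm in target axes [  0.28   8.16 -33.29] in current axes [  0.29   8.13 -33.3 ]
```

View pics/w3.png

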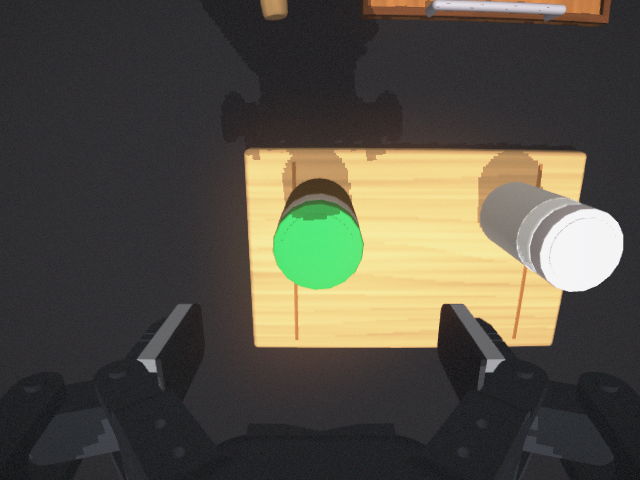

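Green (320,245) and white are upright on the board. Now yellow.

```bash

python3 -m crank '[{"dx":0,"dy":0.6,"dz":-2.5,"wx":0,"wy":0,"wz":0,"jaw":1},{"dx":0,"dy":1.1,"dz":-4.5,"wx":0,"wy":0,"wz":0,"jaw":1},{"dx":0,"dy":1.15,"dz":-4.7,"wx":0,"wy":0,"wz":0,"jaw":1},{"dx":0,"dy":1.15,"dz":-4.7,"wx":0,"wy":0,"wz":0,"jaw":1},{"dx":0,"dy":1.15,"dz":-4.7,"wx":0,"wy":0,"wz":0,"jaw":1},{"dx":0,"dy":1.15,"dz":-4.7,"wx":0,"wy":0,"wz":0,"jaw":1},{"dx":0,"dy":1.1,"dz":-4.5,"wx":0,"wy":0,"wz":0,"jaw":1},{"dx":0,"dy":0.75,"dz":-3,"wx":0,"wy":0,"wz":0,"jaw":1}]'
python3 -m crank '[{"dx":0,"dy":0,"dz":0,"wx":0,"wy":0,"wz":0,"jaw":1},{"dx":1.5,"dy":0,"dz":0,"wx":0,"wy":0,"wz":0,"jaw":1},{"dx":2.5,"dy":0,"dz":0,"wx":0,"wy":0,"wz":0,"jaw":1},{"dx":3,"dy":0,"dz":0,"wx":0,"wy":0,"wz":0,"jaw":1},{"dx":3,"dy":0,"dz":0,"wx":0,"wy":0,"wz":0,"jaw":1},{"dx":2,"dy":0,"dz":0,"wx":0,"wy":0,"wz":0,"jaw":1},{"dx":0.7,"dy":0,"dz":0,"wx":0,"wy":0,"wz":0,"jaw":1},{"dx":0,"dy":0,"dz":0,"wx":0,"wy":0,"wz":0,"jaw":1}]'
python3 go.py 0.531 0.0605 0.091 -4.75
```

```text
time_s: 19.45
tool_pos: [0.5317, 0.0641, 0.217]
tcp_rot: [-108.2, 89.9, 157.2]
ft_force: [-0.4, -0.7, -0.9]
grip_width: 1.003
time_s: 20.25
tool_pos: [0.5307, 0.059, 0.0902]
tcp_rot: [-68.8, 89.8, -163.7]
ft_force: [0.5, 0.1, 0.9]
grip_width: 1.004
t 20.2 pos [0.5307 0.059  0.0902] F [0.5 0.1 0.9] grip 1.004
rotvec [-0.13  0.06  0.16] shift cm in target axes [-0.08  0.02 -0.15] in current axes [-0.08  0.02 -0.15]
```

```bash

python3 -m crank '[{"dx":0,"dy":0,"dz":0,"wx":0,"wy":0,"wz":0,"jaw":-1},{"dx":0,"dy":0,"dz":0,"wx":0,"wy":0,"wz":0,"jaw":-1},{"dx":0,"dy":0,"dz":0,"wx":0,"wy":0,"wz":0,"jaw":-1},{"dx":0,"dy":0,"dz":0,"wx":0,"wy":0,"wz":0,"jaw":-1},{"dx":0,"dy":0,"dz":0,"wx":0,"wy":0,"wz":0,"jaw":-1},{"dx":0,"dy":0,"dz":0,"wx":0,"wy":0,"wz":0,"jaw":-1},{"dx":0,"dy":0,"dz":0,"wx":0,"wy":0,"wz":0,"jaw":-1},{"dx":0,"dy":0,"dz":0,"wx":0,"wy":0,"wz":0,"jaw":-1}]'
python3 -m crank '[{"dx":-0.5,"dy":0,"dz":0,"wx":0,"wy":0,"wz":0,"jaw":-1},{"dx":-1.5,"dy":0,"dz":0,"wx":0,"wy":0,"wz":0,"jaw":-1},{"dx":-2,"dy":0,"dz":0,"wx":0,"wy":0,"wz":0,"jaw":-1},{"dx":-2.5,"dy":0,"dz":0,"wx":0,"wy":0,"wz":0,"jaw":-1},{"dx":-2.5,"dy":0,"dz":0,"wx":0,"wy":0,"wz":0,"jaw":-1},{"dx":-2.5,"dy":0,"dz":0,"wx":0,"wy":0,"wz":0,"jaw":-1},{"dx":-1.5,"dy":0,"dz":0,"wx":0,"wy":0,"wz":0,"jaw":-1},{"dx":0,"dy":0,"dz":0,"wx":0,"wy":0,"wz":0,"jaw":-1}]'
python3 -m crank '[{"dx":0,"dy":0,"dz":2,"wx":0,"wy":0,"wz":0,"jaw":-1},{"dx":0,"dy":0,"dz":3.5,"wx":0,"wy":0,"wz":0,"jaw":-1},{"dx":0,"dy":0,"dz":4,"wx":0,"wy":0,"wz":0,"jaw":-1},{"dx":0,"dy":0,"dz":4,"wx":0,"wy":0,"wz":0,"jaw":-1},{"dx":0,"dy":0,"dz":4,"wx":0,"wy":0,"wz":0,"jaw":-1},{"dx":0,"dy":0,"dz":4,"wx":0,"wy":0,"wz":0,"jaw":-1},{"dx":0,"dy":0,"dz":4,"wx":0,"wy":0,"wz":0,"jaw":-1},{"dx":0,"dy":0,"dz":4,"wx":0,"wy":0,"wz":0,"jaw":-1}]'
python3 -m crank '[{"dx":0,"dy":0,"dz":4,"wx":0,"wy":0,"wz":0,"jaw":-1},{"dx":0,"dy":0,"dz":3.5,"wx":0,"wy":0,"wz":0,"jaw":-1},{"dx":0,"dy":0,"dz":2.5,"wx":0,"wy":0,"wz":0,"jaw":-1},{"dx":0,"dy":0,"dz":1.7,"wx":0,"wy":0,"wz":0,"jaw":-1},{"dx":0,"dy":0,"dz":0,"wx":0,"wy":0,"wz":0,"jaw":-1},{"dx":0,"dy":0,"dz":0,"wx":0,"wy":0,"wz":0,"jaw":-1},{"dx":1,"dy":0,"dz":0,"wx":0,"wy":0,"wz":0,"jaw":-1},{"dx":2,"dy":0,"dz":0,"wx":0,"wy":0,"wz":0,"jaw":-1}]'
python3 go.py 0.495 -0.352 0.1 -4.75
```

```text
time_s: 21.05
tool_pos: [0.5319, 0.0601, 0.0925]
tcp_rot: [124.4, 89.9, 29.6]
ft_force: [-2.4, -0.0, 6.4]
grip_width: 0.619
time_s: 21.85
tool_pos: [0.533, 0.0602, 0.2234]
tcp_rot: [105.0, 89.7, 10.2]
ft_force: [0.7, -0.2, -3.9]
grip_width: 0.611
time_s: 22.65
tool_pos: [0.506, -0.235, 0.22]
tcp_rot: [-112.8, 89.9, 152.4]
ft_force: [1.1, 0.5, -3.2]
grip_width: 0.62
time_s: 23.45
tool_pos: [0.4988, -0.3492, 0.1917]
tcp_rot: [85.7, 89.8, -9.0]
ft_force: [0.5, 0.4, -3.2]
grip_width: 0.614
t 23.4 pos [ 0.4988 -0.3492  0.1917] F [ 0.5  0.4 -3.2] grip 0.614
rotvec [ 0.1   0.01 -0.17] shift cm in target axes [ 9.17 -0.36  0.31] in current axes [ 9.17 -0.38  0.31]
```

```bash

python3 -m crank '[{"dx":2,"dy":0,"dz":0,"wx":0,"wy":0,"wz":0,"jaw":-1},{"dx":2,"dy":0,"dz":0,"wx":0,"wy":0,"wz":0,"jaw":-1},{"dx":2,"dy":0,"dz":0,"wx":0,"wy":0,"wz":0,"jaw":-1},{"dx":1.5,"dy":0,"dz":0,"wx":0,"wy":0,"wz":0,"jaw":-1},{"dx":0.8,"dy":0,"dz":0,"wx":0,"wy":0,"wz":0,"jaw":-1},{"dx":0.4,"dy":0,"dz":0,"wx":0,"wy":0,"wz":0,"jaw":-1},{"dx":0,"dy":0,"dz":0,"wx":0,"wy":0,"wz":0,"jaw":-1},{"dx":0,"dy":0,"dz":0,"wx":0,"wy":0,"wz":0,"jaw":-1}]'

```

```text
time_s: 24.25
tool_pos: [0.4976, -0.3509, 0.105]
tcp_rot: [58.1, 89.9, -36.7]
ft_force: [1.4, 0.3, -3.5]
grip_width: 0.617
```

```bash

python3 -m crank '[{"dx":0.3,"dy":0,"dz":0,"wx":0,"wy":0,"wz":0,"jaw":-1},{"dx":0.2,"dy":0,"dz":0,"wx":0,"wy":0,"wz":0,"jaw":-1},{"dx":0.1,"dy":0,"dz":0,"wx":0,"wy":0,"wz":0,"jaw":-1},{"dx":0,"dy":0,"dz":0,"wx":0,"wy":0,"wz":0,"jaw":-1},{"dx":0,"dy":0,"dz":0,"wx":0,"wy":0,"wz":0,"jaw":-1},{"dx":0,"dy":0,"dz":0,"wx":0,"wy":0,"wz":0,"jaw":-1},{"dx":0,"dy":0,"dz":0,"wx":0,"wy":0,"wz":0,"jaw":-1},{"dx":0,"dy":0,"dz":0,"wx":0,"wy":0,"wz":0,"jaw":-1}]'

```

```text
time_s: 25.05
tool_pos: [0.4972, -0.3506, 0.0986]
tcp_rot: [67.5, 90.0, -27.3]
ft_force: [-0.5, 0.7, 3.4]
grip_width: 0.616
```

```bash

python3 -m crank '[{"dx":0,"dy":0,"dz":0,"wx":0,"wy":0,"wz":0,"jaw":1},{"dx":0,"dy":0,"dz":0,"wx":0,"wy":0,"wz":0,"jaw":1},{"dx":0,"dy":0,"dz":0,"wx":0,"wy":0,"wz":0,"jaw":1},{"dx":0,"dy":0,"dz":0,"wx":0,"wy":0,"wz":0,"jaw":1},{"dx":0,"dy":0,"dz":0,"wx":0,"wy":0,"wz":0,"jaw":1},{"dx":0,"dy":0,"dz":0,"wx":0,"wy":0,"wz":0,"jaw":1},{"dx":0,"dy":0,"dz":0,"wx":0,"wy":0,"wz":0,"jaw":1},{"dx":0,"dy":0,"dz":0,"wx":0,"wy":0,"wz":0,"jaw":1}]'
python3 -m crank '[{"dx":-1,"dy":0,"dz":0,"wx":0,"wy":0,"wz":0,"jaw":1},{"dx":-2.5,"dy":0,"dz":0,"wx":0,"wy":0,"wz":0,"jaw":1},{"dx":-3,"dy":0,"dz":0,"wx":0,"wy":0,"wz":0,"jaw":1},{"dx":-3,"dy":0,"dz":0,"wx":0,"wy":0,"wz":0,"jaw":1},{"dx":-2.5,"dy":0,"dz":0,"wx":0,"wy":0,"wz":0,"jaw":1},{"dx":0,"dy":0,"dz":0,"wx":0,"wy":0,"wz":0,"jaw":1},{"dx":0,"dy":0,"dz":0,"wx":0,"wy":0,"wz":0,"jaw":1},{"dx":0,"dy":0,"dz":0,"wx":0,"wy":0,"wz":0,"jaw":1}]'
python3 -m crank '[{"dx":0,"dy":0.5,"dz":-2.5,"wx":0,"wy":0,"wz":0,"jaw":1},{"dx":0,"dy":1,"dz":-4.7,"wx":0,"wy":0,"wz":0,"jaw":1},{"dx":0,"dy":1,"dz":-4.7,"wx":0,"wy":0,"wz":0,"jaw":1},{"dx":0,"dy":1,"dz":-4.7,"wx":0,"wy":0,"wz":0,"jaw":1},{"dx":0,"dy":1,"dz":-4.7,"wx":0,"wy":0,"wz":0,"jaw":1},{"dx":0,"dy":1,"dz":-4.7,"wx":0,"wy":0,"wz":0,"jaw":1},{"dx":0,"dy":1,"dz":-4.7,"wx":0,"wy":0,"wz":0,"jaw":1},{"dx":0,"dy":0.65,"dz":-3.9,"wx":0,"wy":0,"wz":0,"jaw":1}]'
python3 -m crank '[{"dx":0,"dy":0,"dz":0,"wx":-2.1,"wy":0,"wz":0,"jaw":1},{"dx":0,"dy":0,"dz":0,"wx":0,"wy":0,"wz":0,"jaw":1},{"dx":0,"dy":0,"dz":0,"wx":0,"wy":0,"wz":0,"jaw":1},{"dx":0,"dy":0,"dz":0,"wx":0,"wy":0,"wz":0,"jaw":1},{"dx":0,"dy":0,"dz":0,"wx":0,"wy":0,"wz":0,"jaw":1},{"dx":0,"dy":0,"dz":0,"wx":0,"wy":0,"wz":0,"jaw":1},{"dx":0,"dy":0,"dz":0,"wx":0,"wy":0,"wz":0,"jaw":1},{"dx":0,"dy":0,"dz":0,"wx":0,"wy":0,"wz":0,"jaw":1}]'
python3 go.py 0.597 -0.012 0.039 -2.6
python3 -c "
from h import *
snap('wrist','w4')
snap('top','top1')"
```

```text
time_s: 25.85
tool_pos: [0.4972, -0.3506, 0.0983]
tcp_rot: [-53.2, 90.0, -148.0]
ft_force: [-0.5, -0.3, -1.8]
grip_width: 1.001
time_s: 26.65
tool_pos: [0.4967, -0.3499, 0.2176]
tcp_rot: [-127.9, 89.9, 137.3]
ft_force: [-0.4, -0.3, -0.2]
grip_width: 1.001
time_s: 27.45
tool_pos: [0.5973, -0.0083, 0.2169]
tcp_rot: [-105.0, 89.9, 160.3]
ft_force: [1.1, -0.8, 0.0]
grip_width: 0.995
time_s: 28.25
tool_pos: [0.5974, -0.0119, 0.2184]
tcp_rot: [124.9, 90.0, 32.1]
ft_force: [0.6, -0.1, -0.2]
grip_width: 1.005
t 28.2 pos [ 0.5974 -0.0119  0.2184] F [ 0.6 -0.1 -0.2] grip 1.005
rotvec [-0.13 -0.   -0.01] shift cm in target axes [ 1.794e+01 -4.000e-02  1.000e-02] in current axes [ 1.794e+01 -4.000e-02  1.000e-02]
```

View pics/w4.png

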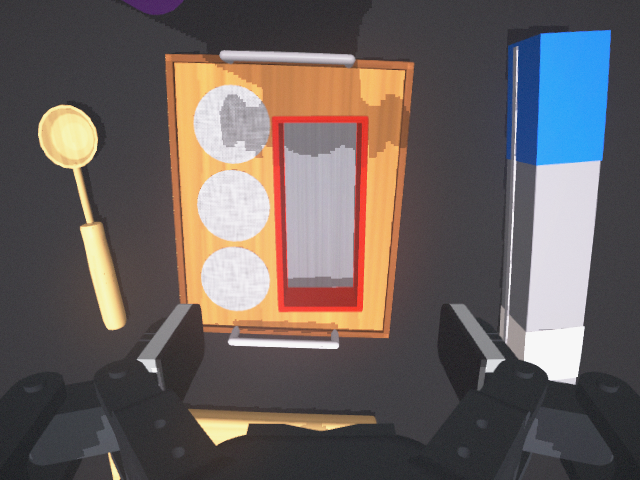

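View pics/top1.png

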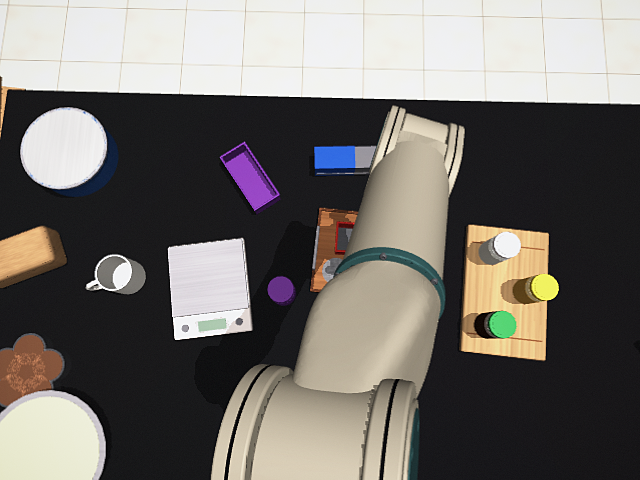

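All three jars stand on the board. The wrist view gives tin rim corners (272,118), (368,117), (362,311) and (278,311), and pads at (231,124), (233,206) and (235,279).

```bash
python3 - <<'E'
from h import *
z=load('w4'); np.set_printoptions(precision=4,suppress=True)
w=world(z,[(272,118),(368,117),(362,311),(278,311)],plane=.054); print(w, w.mean(0))
for a,b in((3,0),(2,1)): d=w[b]-w[a]; print(-np.degrees(np.arctan2(d[0],d[1])))
print(world(z,[(231,124),(233,206),(235,279)],plane=.013))
E
```

```text
[[ 0.5677  0.0634  0.054 ]
 [ 0.6336  0.0609  0.054 ]
 [ 0.6267 -0.0859  0.054 ]
 [ 0.5606 -0.0828  0.054 ]] [ 0.5972 -0.0111  0.054 ]
-2.7791992178008833
-2.6817460007576903
[[ 0.5301  0.0607  0.013 ]
 [ 0.5248 -0.0054  0.013 ]
 [ 0.5194 -0.0707  0.013 ]]
```

```bash

python3 -m crank '[{"dx":2,"dy":0,"dz":0,"wx":0,"wy":0,"wz":0,"jaw":1},{"dx":3,"dy":0,"dz":0,"wx":0,"wy":0,"wz":0,"jaw":1},{"dx":3,"dy":0,"dz":0,"wx":0,"wy":0,"wz":0,"jaw":1},{"dx":3,"dy":0,"dz":0,"wx":0,"wy":0,"wz":0,"jaw":1},{"dx":2.5,"dy":0,"dz":0,"wx":0,"wy":0,"wz":0,"jaw":1},{"dx":2,"dy":0,"dz":0,"wx":0,"wy":0,"wz":0,"jaw":1},{"dx":1,"dy":0,"dz":0,"wx":0,"wy":0,"wz":0,"jaw":1},{"dx":0.5,"dy":0,"dz":0,"wx":0,"wy":0,"wz":0,"jaw":1}]'
python3 -m crank '[{"dx":0.5,"dy":0,"dz":0,"wx":0,"wy":0,"wz":0,"jaw":1},{"dx":0.4,"dy":0,"dz":0,"wx":0,"wy":0,"wz":0,"jaw":1},{"dx":0,"dy":0,"dz":0,"wx":0,"wy":0,"wz":0,"jaw":1},{"dx":0,"dy":0,"dz":0,"wx":0,"wy":0,"wz":0,"jaw":1},{"dx":0,"dy":0,"dz":0,"wx":0,"wy":0,"wz":0,"jaw":1},{"dx":0,"dy":0,"dz":0,"wx":0,"wy":0,"wz":0,"jaw":1},{"dx":0,"dy":0,"dz":0,"wx":0,"wy":0,"wz":0,"jaw":1},{"dx":0,"dy":0,"dz":0,"wx":0,"wy":0,"wz":0,"jaw":1}]'
python3 go.py 0.597 -0.0115 0.039 -2.73
```

```text
time_s: 29.15
tool_pos: [0.5971, -0.0117, 0.0475]
tcp_rot: [-85.9, 89.9, -178.6]
ft_force: [0.2, -0.3, 0.6]
grip_width: 1.002
time_s: 29.95
tool_pos: [0.5975, -0.0117, 0.0394]
tcp_rot: [102.7, 90.0, 10.0]
ft_force: [0.3, -0.2, 0.9]
grip_width: 1.0
t 29.9 pos [ 0.5975 -0.0117  0.0394] F [ 0.3 -0.2  0.9] grip 1.000
rotvec [ 0.02 -0.   -0.01] shift cm in target axes [ 0.04 -0.05 -0.02] in current axes [ 0.04 -0.05 -0.02]
```

```bash

python3 -m crank '[{"dx":0,"dy":0,"dz":0,"wx":0,"wy":0,"wz":0,"jaw":-1},{"dx":0,"dy":0,"dz":0,"wx":0,"wy":0,"wz":0,"jaw":-1},{"dx":0,"dy":0,"dz":0,"wx":0,"wy":0,"wz":0,"jaw":-1},{"dx":0,"dy":0,"dz":0,"wx":0,"wy":0,"wz":0,"jaw":-1},{"dx":0,"dy":0,"dz":0,"wx":0,"wy":0,"wz":0,"jaw":-1},{"dx":0,"dy":0,"dz":0,"wx":0,"wy":0,"wz":0,"jaw":-1},{"dx":0,"dy":0,"dz":0,"wx":0,"wy":0,"wz":0,"jaw":-1},{"dx":0,"dy":0,"dz":0,"wx":0,"wy":0,"wz":0,"jaw":-1}]'
python3 go.py 0.597 -0.0115 0.039 -2.73
python3 -m crank '[{"dx":-0.5,"dy":0,"dz":0,"wx":0,"wy":0,"wz":0,"jaw":-1},{"dx":-1.5,"dy":0,"dz":0,"wx":0,"wy":0,"wz":0,"jaw":-1},{"dx":-2.5,"dy":0,"dz":0,"wx":0,"wy":0,"wz":0,"jaw":-1},{"dx":-3,"dy":0,"dz":0,"wx":0,"wy":0,"wz":0,"jaw":-1},{"dx":-3,"dy":0,"dz":0,"wx":0,"wy":0,"wz":0,"jaw":-1},{"dx":-2.5,"dy":0,"dz":0,"wx":0,"wy":0,"wz":0,"jaw":-1},{"dx":-1.5,"dy":0,"dz":0,"wx":0,"wy":0,"wz":0,"jaw":-1},{"dx":0,"dy":0,"dz":0,"wx":0,"wy":0,"wz":0,"jaw":-1}]'
python3 go.py 0.5091 0.3344 0.18 8.2
```

```text
time_s: 30.75
tool_pos: [0.5976, -0.0118, 0.0396]
tcp_rot: [97.5, 90.0, 4.8]
ft_force: [-0.6, -0.7, 4.9]
grip_width: 0.74
t 30.8 pos [ 0.5976 -0.0118  0.0396] F [-0.6 -0.7  4.9] grip 0.740
rotvec [ 0.02 -0.   -0.02] shift cm in target axes [ 0.06 -0.06 -0.03] in current axes [ 0.06 -0.06 -0.03]
time_s: 31.55
tool_pos: [0.5988, -0.0119, 0.1872]
tcp_rot: [93.2, 89.7, 0.5]
ft_force: [0.7, 0.3, -1.7]
grip_width: 0.738
t 31.6 pos [ 0.5988 -0.0119  0.1872] F [ 0.7  0.3 -1.7] grip 0.738
rotvec [-1.091e+01  1.000e-02 -2.800e-01] shift cm in target axes [  0.72  -3.94 -35.56] in current axes [  0.68 -10.6  -34.17]
```

```bash

python3 -m crank '[{"dx":0,"dy":0,"dz":0,"wx":-5.5,"wy":0,"wz":0,"jaw":-1},{"dx":0,"dy":0,"dz":0,"wx":-5.4,"wy":0,"wz":0,"jaw":-1},{"dx":0,"dy":-0.3,"dz":-2.5,"wx":0,"wy":0,"wz":0,"jaw":-1},{"dx":0,"dy":-0.4,"dz":-4,"wx":0,"wy":0,"wz":0,"jaw":-1},{"dx":0,"dy":-0.4,"dz":-4,"wx":0,"wy":0,"wz":0,"jaw":-1},{"dx":0,"dy":-0.4,"dz":-4,"wx":0,"wy":0,"wz":0,"jaw":-1},{"dx":0,"dy":-0.4,"dz":-4,"wx":0,"wy":0,"wz":0,"jaw":-1},{"dx":0,"dy":-0.4,"dz":-4,"wx":0,"wy":0,"wz":0,"jaw":-1}]'
python3 -m crank '[{"dx":0,"dy":-0.5,"dz":-4,"wx":0,"wy":0,"wz":0,"jaw":-1},{"dx":0,"dy":-0.4,"dz":-4,"wx":0,"wy":0,"wz":0,"jaw":-1},{"dx":0,"dy":-0.4,"dz":-3,"wx":0,"wy":0,"wz":0,"jaw":-1},{"dx":0,"dy":-0.3,"dz":-2,"wx":0,"wy":0,"wz":0,"jaw":-1},{"dx":0,"dy":0,"dz":0,"wx":0,"wy":0,"wz":0,"jaw":-1},{"dx":0,"dy":0,"dz":0,"wx":0,"wy":0,"wz":0,"jaw":-1},{"dx":0,"dy":0,"dz":0,"wx":0,"wy":0,"wz":0,"jaw":-1},{"dx":0,"dy":0,"dz":0,"wx":0,"wy":0,"wz":0,"jaw":-1}]'
python3 go.py 0.5091 0.3344 0.0575 8.2
python3 -c "
from h import *
snap('wrist','w5')"
```

```text
time_s: 32.35
tool_pos: [0.5412, 0.209, 0.1834]
tcp_rot: [-76.8, 89.9, -158.6]
ft_force: [1.3, -0.3, -0.8]
grip_width: 0.736
time_s: 33.15
tool_pos: [0.5088, 0.3323, 0.1843]
tcp_rot: [-7.8, 89.9, -89.8]
ft_force: [-0.4, 0.3, -2.0]
grip_width: 0.736
t 33.1 pos [0.5088 0.3323 0.1843] F [-0.4  0.3 -2. ] grip 0.736
rotvec [-0.15  0.05  0.01] shift cm in target axes [12.68  0.06 -0.2 ] in current axes [12.68  0.06 -0.21]
```

View pics/w5.png

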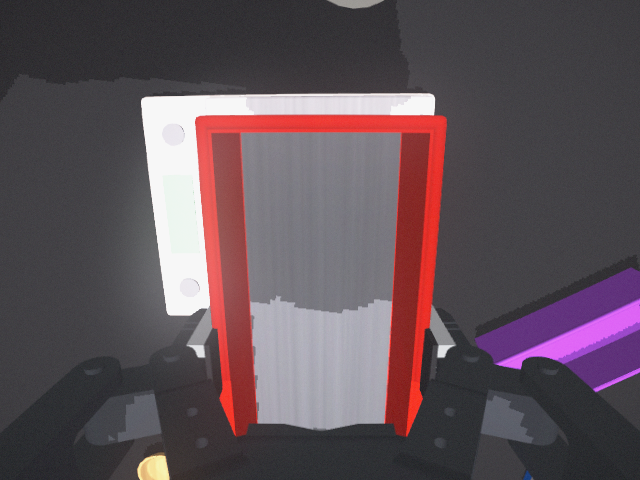

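The tin is level in the jaws over the scale, with the scale's far edge running (142,97) to (435,94). Lowering.

```bash
python3 - <<'E'
from h import *
z=load('w5'); w=world(z,[(142,98),(435,94)],plane=.028); print(w,np.degrees(np.arctan2(*(w[1]-w[0])[[1,0]])))
w=world(z,[(196,118),(446,118)],plane=.184+.0145); print(w,w.mean(0),np.degrees(np.arctan2(*(w[1]-w[0])[[1,0]])))
E
python3 -m crank '[{"dx":1.5,"dy":0,"dz":-0.1,"wx":0,"wy":0,"wz":0,"jaw":-1},{"dx":2.5,"dy":0,"dz":-0.1,"wx":0,"wy":0,"wz":0,"jaw":-1},{"dx":2.5,"dy":0,"dz":0,"wx":0,"wy":0,"wz":0,"jaw":-1},{"dx":2.5,"dy":0,"dz":0,"wx":0,"wy":0,"wz":0,"jaw":-1},{"dx":1.5,"dy":0,"dz":0,"wx":0,"wy":0,"wz":0,"jaw":-1},{"dx":1,"dy":0,"dz":0,"wx":0,"wy":0,"wz":0,"jaw":-1},{"dx":0,"dy":0,"dz":0,"wx":0,"wy":0,"wz":0,"jaw":-1},{"dx":0,"dy":0,"dz":0,"wx":0,"wy":0,"wz":0,"jaw":-1}]'
python3 go.py 0.5091 0.3344 0.0575 8.2
```

```text
[[0.37882902 0.40238306 0.028     ]
 [0.5717209  0.43155113 0.028     ]] 8.598813169644222
[[0.46649394 0.40144309 0.1985    ]
 [0.53124283 0.41062342 0.1985    ]] [0.49886839 0.40603325 0.1985    ] 8.069807941984942
time_s: 34.0
tool_pos: [0.5085, 0.3361, 0.0698]
tcp_rot: [104.9, 89.9, 23.0]
ft_force: [0.4, 0.3, -0.4]
grip_width: 0.739
t 34.0 pos [0.5085 0.3361 0.0698] F [ 0.4  0.3 -0.4] grip 0.739
rotvec [-0.02 -0.01 -0.06] shift cm in target axes [1.23 0.03 0.18] in current axes [1.23 0.03 0.18]
```

```bash

python3 -m crank '[{"dx":0.5,"dy":0,"dz":0.2,"wx":0,"wy":0,"wz":0,"jaw":-1},{"dx":0.4,"dy":0,"dz":0,"wx":0,"wy":0,"wz":0,"jaw":-1},{"dx":0.2,"dy":0,"dz":0,"wx":0,"wy":0,"wz":0,"jaw":-1},{"dx":0,"dy":0,"dz":0,"wx":0,"wy":0,"wz":0,"jaw":-1},{"dx":0,"dy":0,"dz":0,"wx":0,"wy":0,"wz":0,"jaw":-1},{"dx":0,"dy":0,"dz":0,"wx":0,"wy":0,"wz":0,"jaw":-1},{"dx":0,"dy":0,"dz":0,"wx":0,"wy":0,"wz":0,"jaw":-1},{"dx":0,"dy":0,"dz":0,"wx":0,"wy":0,"wz":0,"jaw":-1}]'
python3 go.py 0.5091 0.334 0.0575 8.2
```

```text
time_s: 34.8
tool_pos: [0.5083, 0.3341, 0.0584]
tcp_rot: [125.0, 90.0, 43.2]
ft_force: [0.4, -0.2, -1.6]
grip_width: 0.734
t 34.8 pos [0.5083 0.3341 0.0584] F [ 0.4 -0.2 -1.6] grip 0.734
rotvec [-0.   -0.01 -0.01] shift cm in target axes [0.09 0.08 0.02] in current axes [0.09 0.08 0.02]
```

```bash

python3 -m crank '[{"dx":0.05,"dy":0.08,"dz":0,"wx":0,"wy":0,"wz":0,"jaw":-1},{"dx":0.1,"dy":0,"dz":0,"wx":0,"wy":0,"wz":0,"jaw":-1},{"dx":0,"dy":0,"dz":0,"wx":0,"wy":0,"wz":0,"jaw":-1},{"dx":0,"dy":0,"dz":0,"wx":0,"wy":0,"wz":0,"jaw":-1},{"dx":0,"dy":0,"dz":0,"wx":0,"wy":0,"wz":0,"jaw":-1},{"dx":0,"dy":0,"dz":0,"wx":0,"wy":0,"wz":0,"jaw":-1},{"dx":0,"dy":0,"dz":0,"wx":0,"wy":0,"wz":0,"jaw":-1},{"dx":0,"dy":0,"dz":0,"wx":0,"wy":0,"wz":0,"jaw":-1}]'
python3 -m crank '[{"dx":0,"dy":0,"dz":0,"wx":0,"wy":0,"wz":0,"jaw":1},{"dx":0,"dy":0,"dz":0,"wx":0,"wy":0,"wz":0,"jaw":1},{"dx":0,"dy":0,"dz":0,"wx":0,"wy":0,"wz":0,"jaw":1},{"dx":0,"dy":0,"dz":0,"wx":0,"wy":0,"wz":0,"jaw":1},{"dx":0,"dy":0,"dz":0,"wx":0,"wy":0,"wz":0,"jaw":1},{"dx":0,"dy":0,"dz":0,"wx":0,"wy":0,"wz":0,"jaw":1},{"dx":0,"dy":0,"dz":0,"wx":0,"wy":0,"wz":0,"jaw":1},{"dx":0,"dy":0,"dz":0,"wx":0,"wy":0,"wz":0,"jaw":1}]'
python3 -m crank '[{"dx":-1,"dy":0,"dz":0,"wx":0,"wy":0,"wz":0,"jaw":1},{"dx":-2,"dy":0,"dz":0,"wx":0,"wy":0,"wz":0,"jaw":1},{"dx":-3,"dy":0,"dz":0,"wx":0,"wy":0,"wz":0,"jaw":1},{"dx":-3,"dy":0,"dz":0,"wx":0,"wy":0,"wz":0,"jaw":1},{"dx":-3,"dy":0,"dz":0,"wx":0,"wy":0,"wz":0,"jaw":1},{"dx":-3,"dy":0,"dz":0,"wx":0,"wy":0,"wz":0,"jaw":1},{"dx":-1,"dy":0,"dz":0,"wx":0,"wy":0,"wz":0,"jaw":1},{"dx":0,"dy":0,"dz":0,"wx":0,"wy":0,"wz":0,"jaw":1}]'
python3 go.py 0.4972 -0.3506 0.215 -4.75
python3 -c "
from h import *
snap('wrist','w6')"
```

```text
time_s: 35.6
tool_pos: [0.5092, 0.3343, 0.0576]
tcp_rot: [143.6, 90.0, 61.8]
ft_force: [-1.2, -1.5, 5.3]
grip_width: 0.737
time_s: 36.4
tool_pos: [0.509, 0.3342, 0.0568]
tcp_rot: [-135.3, 90.0, 142.9]
ft_force: [-0.1, -0.4, 0.3]
grip_width: 0.999
time_s: 37.2
tool_pos: [0.5098, 0.3347, 0.2187]
tcp_rot: [120.5, 89.8, 38.7]
ft_force: [-0.1, 0.6, -0.7]
grip_width: 0.999
t 37.2 pos [0.5098 0.3347 0.2187] F [-0.1  0.6 -0.7] grip 0.999
rotvec [12.95 -0.13 -0.17] shift cm in target axes [ 0.37  4.42 68.4 ] in current axes [  0.21 -11.02  67.65]
```

View pics/w6.png

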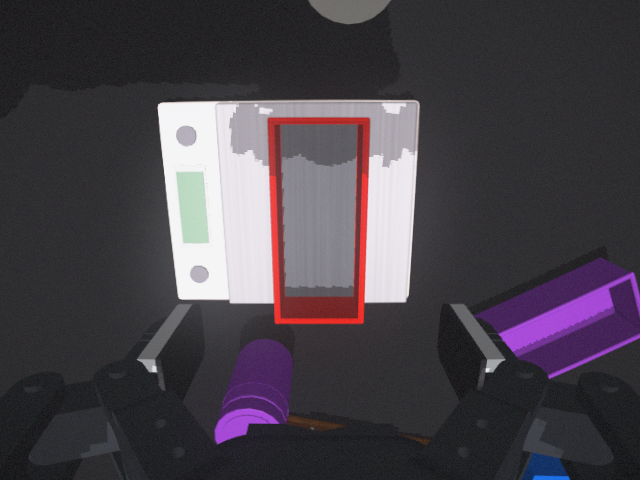

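The tin stands on the platform: rim corners (268,119), (370,119), (364,323), (276,323); platform corners (217,104), (419,101), (408,301), (230,302). I'll check the centring while moving to the yellow jar.

```bash
python3 - <<'E'
from h import *
z=load('w6')
for q,p in(([(217,104),(419,101),(408,301),(230,302)],.03),([(268,119),(370,119),(364,323),(276,323)],.072)):
    w=world(z,q,plane=p); e=(w[1]-w[0]+w[2]-w[3]); f=w[0]+w[1]-w[2]-w[3]; print(w.mean(0).round(4),np.degrees(np.arctan2(e[1],e[0])),-np.degrees(np.arctan2(f[0],f[1])))
E
python3 -m crank '[{"dx":0,"dy":0,"dz":0,"wx":6.5,"wy":0,"wz":0,"jaw":1},{"dx":0,"dy":0,"dz":0,"wx":6.4,"wy":0,"wz":0,"jaw":1},{"dx":0,"dy":0.3,"dz":4.7,"wx":0,"wy":0,"wz":0,"jaw":1},{"dx":0,"dy":0.3,"dz":4.7,"wx":0,"wy":0,"wz":0,"jaw":1},{"dx":0,"dy":0.3,"dz":4.7,"wx":0,"wy":0,"wz":0,"jaw":1},{"dx":0,"dy":0.3,"dz":4.7,"wx":0,"wy":0,"wz":0,"jaw":1},{"dx":0,"dy":0.3,"dz":4.7,"wx":0,"wy":0,"wz":0,"jaw":1},{"dx":0,"dy":0.3,"dz":4.7,"wx":0,"wy":0,"wz":0,"jaw":1}]'
python3 -m crank '[{"dx":0,"dy":0.3,"dz":4.7,"wx":0,"wy":0,"wz":0,"jaw":1},{"dx":0,"dy":0.3,"dz":4.7,"wx":0,"wy":0,"wz":0,"jaw":1},{"dx":0,"dy":0.3,"dz":4.7,"wx":0,"wy":0,"wz":0,"jaw":1},{"dx":0,"dy":0.3,"dz":4.7,"wx":0,"wy":0,"wz":0,"jaw":1},{"dx":0,"dy":0.3,"dz":4.7,"wx":0,"wy":0,"wz":0,"jaw":1},{"dx":0,"dy":0.3,"dz":4.7,"wx":0,"wy":0,"wz":0,"jaw":1},{"dx":0,"dy":0.3,"dz":4.7,"wx":0,"wy":0,"wz":0,"jaw":1},{"dx":0,"dy":0.3,"dz":4.7,"wx":0,"wy":0,"wz":0,"jaw":1}]'
python3 go.py 0.4972 -0.3506 0.215 -4.75
```

```text
[0.5087 0.3393 0.03  ] 8.744599549065839 8.430405093496399
[0.5101 0.3348 0.072 ] 8.149849303469935 8.443774816497855
time_s: 38.05
tool_pos: [0.5024, 0.0499, 0.2152]
tcp_rot: [-72.3, 89.8, -167.0]
ft_force: [1.1, 0.6, 0.1]
grip_width: 0.999
time_s: 38.85
tool_pos: [0.4957, -0.3261, 0.2148]
tcp_rot: [-121.2, 89.8, 144.1]
ft_force: [1.2, 0.5, 0.4]
grip_width: 1.005
t 38.9 pos [ 0.4957 -0.3261  0.2148] F [1.2 0.5 0.4] grip 1.005
rotvec [ 0.04 -0.11  0.18] shift cm in target axes [-0.02  0.35  2.43] in current axes [-0.03  0.35  2.43]
```

```bash

python3 -m crank '[{"dx":0,"dy":0.25,"dz":2.5,"wx":0,"wy":0,"wz":0,"jaw":1},{"dx":0,"dy":0,"dz":0,"wx":0,"wy":0,"wz":0,"jaw":1},{"dx":1.5,"dy":0,"dz":0,"wx":0,"wy":0,"wz":0,"jaw":1},{"dx":2.5,"dy":0,"dz":0,"wx":0,"wy":0,"wz":0,"jaw":1},{"dx":3,"dy":0,"dz":0,"wx":0,"wy":0,"wz":0,"jaw":1},{"dx":2.5,"dy":0,"dz":0,"wx":0,"wy":0,"wz":0,"jaw":1},{"dx":1.5,"dy":0,"dz":0,"wx":0,"wy":0,"wz":0,"jaw":1},{"dx":0.7,"dy":0,"dz":0,"wx":0,"wy":0,"wz":0,"jaw":1}]'
python3 go.py 0.4972 -0.3506 0.098 -4.75
```

```text
time_s: 39.65
tool_pos: [0.4964, -0.3483, 0.0975]
tcp_rot: [-126.0, 89.8, 139.4]
ft_force: [0.2, 0.6, -0.4]
grip_width: 1.004
t 39.6 pos [ 0.4964 -0.3483  0.0975] F [ 0.2  0.6 -0.4] grip 1.004
rotvec [ 0.09 -0.15  0.2 ] shift cm in target axes [-0.05  0.1   0.22] in current axes [-0.05  0.1   0.22]
```

```bash

python3 -m crank '[{"dx":0,"dy":0,"dz":0,"wx":0,"wy":0,"wz":0,"jaw":1},{"dx":0,"dy":0,"dz":0,"wx":0,"wy":0,"wz":0,"jaw":-1},{"dx":0,"dy":0,"dz":0,"wx":0,"wy":0,"wz":0,"jaw":-1},{"dx":0,"dy":0,"dz":0,"wx":0,"wy":0,"wz":0,"jaw":-1},{"dx":0,"dy":0,"dz":0,"wx":0,"wy":0,"wz":0,"jaw":-1},{"dx":0,"dy":0,"dz":0,"wx":0,"wy":0,"wz":0,"jaw":-1},{"dx":0,"dy":0,"dz":0,"wx":0,"wy":0,"wz":0,"jaw":-1},{"dx":0,"dy":0,"dz":0,"wx":0,"wy":0,"wz":0,"jaw":-1}]'
python3 -m crank '[{"dx":-0.5,"dy":0,"dz":0,"wx":0,"wy":0,"wz":0,"jaw":-1},{"dx":-1.5,"dy":0,"dz":0,"wx":0,"wy":0,"wz":0,"jaw":-1},{"dx":-2,"dy":0,"dz":0,"wx":0,"wy":0,"wz":0,"jaw":-1},{"dx":-2.5,"dy":0,"dz":0,"wx":0,"wy":0,"wz":0,"jaw":-1},{"dx":-2.5,"dy":0,"dz":0,"wx":0,"wy":0,"wz":0,"jaw":-1},{"dx":-2.5,"dy":0,"dz":0,"wx":0,"wy":0,"wz":0,"jaw":-1},{"dx":-1.5,"dy":0,"dz":0,"wx":0,"wy":0,"wz":0,"jaw":-1},{"dx":0,"dy":0,"dz":0,"wx":0,"wy":0,"wz":0,"jaw":-1}]'
python3 -m crank '[{"dx":0,"dy":0,"dz":-2,"wx":0,"wy":0,"wz":0,"jaw":-1},{"dx":0,"dy":0,"dz":-3.5,"wx":0,"wy":0,"wz":0,"jaw":-1},{"dx":0,"dy":0,"dz":-4,"wx":0,"wy":0,"wz":0,"jaw":-1},{"dx":0,"dy":0,"dz":-4,"wx":0,"wy":0,"wz":0,"jaw":-1},{"dx":0,"dy":0,"dz":-4,"wx":0,"wy":0,"wz":0,"jaw":-1},{"dx":0,"dy":0,"dz":-4,"wx":0,"wy":0,"wz":0,"jaw":-1},{"dx":0,"dy":0,"dz":-4,"wx":0,"wy":0,"wz":0,"jaw":-1},{"dx":0,"dy":0,"dz":-4,"wx":0,"wy":0,"wz":0,"jaw":-1}]'
python3 -m crank '[{"dx":0,"dy":0,"dz":-4,"wx":0,"wy":0,"wz":0,"jaw":-1},{"dx":0,"dy":0,"dz":-3.5,"wx":0,"wy":0,"wz":0,"jaw":-1},{"dx":0,"dy":0,"dz":-2.5,"wx":0,"wy":0,"wz":0,"jaw":-1},{"dx":0,"dy":0,"dz":-1.6,"wx":0,"wy":0,"wz":0,"jaw":-1},{"dx":0,"dy":0,"dz":0,"wx":0,"wy":0,"wz":0,"jaw":-1},{"dx":0,"dy":0,"dz":0,"wx":0,"wy":0,"wz":0,"jaw":-1},{"dx":0,"dy":0,"dz":0,"wx":0,"wy":0,"wz":0,"jaw":-1},{"dx":0,"dy":0,"dz":0,"wx":0,"wy":0,"wz":0,"jaw":-1}]'
python3 go.py 0.5306 0.060 0.0925 -4.75
```

```text
time_s: 40.45
tool_pos: [0.4975, -0.3507, 0.1012]
tcp_rot: [61.7, 89.9, -33.0]
ft_force: [-2.3, 1.1, 5.8]
grip_width: 0.618
time_s: 41.25
tool_pos: [0.4985, -0.3511, 0.2329]
tcp_rot: [61.3, 89.7, -33.4]
ft_force: [0.2, -0.8, -3.4]
grip_width: 0.622
time_s: 42.05
tool_pos: [0.5208, -0.0543, 0.2292]
tcp_rot: [-93.8, 89.9, 171.5]
ft_force: [0.7, 0.2, -3.2]
grip_width: 0.61
time_s: 42.85
tool_pos: [0.531, 0.0577, 0.2299]
tcp_rot: [5.3, 90.0, -89.6]
ft_force: [-0.0, -0.4, -2.8]
grip_width: 0.617
t 42.9 pos [0.531  0.0577 0.2299] F [-0.  -0.4 -2.8] grip 0.617
rotvec [-0.11  0.04 -0.  ] shift cm in target axes [13.74 -0.06 -0.23] in current axes [13.74 -0.06 -0.24]
```

```bash

python3 -m crank '[{"dx":1.5,"dy":0,"dz":-0.2,"wx":0,"wy":0,"wz":0,"jaw":-1},{"dx":2.5,"dy":0,"dz":0,"wx":0,"wy":0,"wz":0,"jaw":-1},{"dx":2.5,"dy":0,"dz":0,"wx":0,"wy":0,"wz":0,"jaw":-1},{"dx":2.5,"dy":0,"dz":0,"wx":0,"wy":0,"wz":0,"jaw":-1},{"dx":2,"dy":0,"dz":0,"wx":0,"wy":0,"wz":0,"jaw":-1},{"dx":1.5,"dy":0,"dz":0,"wx":0,"wy":0,"wz":0,"jaw":-1},{"dx":0.4,"dy":0,"dz":0,"wx":0,"wy":0,"wz":0,"jaw":-1},{"dx":0,"dy":0,"dz":0,"wx":0,"wy":0,"wz":0,"jaw":-1}]'
python3 go.py 0.5312 0.0598 0.0952 -4.75
```

```text
time_s: 43.65
tool_pos: [0.5311, 0.0606, 0.1006]
tcp_rot: [-58.0, 90.0, -152.8]
ft_force: [0.2, 0.5, -3.8]
grip_width: 0.616
t 43.6 pos [0.5311 0.0606 0.1006] F [ 0.2  0.5 -3.8] grip 0.616
rotvec [-0.03  0.03  0.04] shift cm in target axes [0.54 0.01 0.08] in current axes [0.54 0.01 0.08]
```

```bash

python3 -m crank '[{"dx":0.3,"dy":0,"dz":0,"wx":0,"wy":0,"wz":0,"jaw":-1},{"dx":0.15,"dy":0,"dz":0,"wx":0,"wy":0,"wz":0,"jaw":-1},{"dx":0.1,"dy":0,"dz":0,"wx":0,"wy":0,"wz":0,"jaw":-1},{"dx":0,"dy":0,"dz":0,"wx":0,"wy":0,"wz":0,"jaw":-1},{"dx":0,"dy":0,"dz":0,"wx":0,"wy":0,"wz":0,"jaw":-1},{"dx":0,"dy":0,"dz":0,"wx":0,"wy":0,"wz":0,"jaw":-1},{"dx":0,"dy":0,"dz":0,"wx":0,"wy":0,"wz":0,"jaw":-1},{"dx":0,"dy":0,"dz":0,"wx":0,"wy":0,"wz":0,"jaw":-1}]'

```

```text
time_s: 44.45
tool_pos: [0.5313, 0.0615, 0.0954]
tcp_rot: [121.9, 90.0, 27.2]
ft_force: [-0.1, 0.3, -2.3]
grip_width: 0.613
```

```bash

python3 -m crank '[{"dx":0,"dy":0,"dz":0.15,"wx":0,"wy":0,"wz":0,"jaw":-1},{"dx":0,"dy":0,"dz":0,"wx":0,"wy":0,"wz":0,"jaw":-1},{"dx":0.1,"dy":0,"dz":0,"wx":0,"wy":0,"wz":0,"jaw":-1},{"dx":0,"dy":0,"dz":0,"wx":0,"wy":0,"wz":0,"jaw":-1},{"dx":0,"dy":0,"dz":0,"wx":0,"wy":0,"wz":0,"jaw":-1},{"dx":0,"dy":0,"dz":0,"wx":0,"wy":0,"wz":0,"jaw":-1},{"dx":0,"dy":0,"dz":0,"wx":0,"wy":0,"wz":0,"jaw":-1},{"dx":0,"dy":0,"dz":0,"wx":0,"wy":0,"wz":0,"jaw":-1}]'
python3 -m crank '[{"dx":0,"dy":0,"dz":0,"wx":0,"wy":0,"wz":0,"jaw":1},{"dx":0,"dy":0,"dz":0,"wx":0,"wy":0,"wz":0,"jaw":1},{"dx":0,"dy":0,"dz":0,"wx":0,"wy":0,"wz":0,"jaw":1},{"dx":0,"dy":0,"dz":0,"wx":0,"wy":0,"wz":0,"jaw":1},{"dx":0,"dy":0,"dz":0,"wx":0,"wy":0,"wz":0,"jaw":1},{"dx":0,"dy":0,"dz":0,"wx":0,"wy":0,"wz":0,"jaw":1},{"dx":0,"dy":0,"dz":0,"wx":0,"wy":0,"wz":0,"jaw":1},{"dx":0,"dy":0,"dz":0,"wx":0,"wy":0,"wz":0,"jaw":1}]'
python3 -m crank '[{"dx":-1,"dy":0,"dz":0,"wx":0,"wy":0,"wz":0,"jaw":1},{"dx":-2.5,"dy":0,"dz":0,"wx":0,"wy":0,"wz":0,"jaw":1},{"dx":-3,"dy":0,"dz":0,"wx":0,"wy":0,"wz":0,"jaw":1},{"dx":-3,"dy":0,"dz":0,"wx":0,"wy":0,"wz":0,"jaw":1},{"dx":-2.5,"dy":0,"dz":0,"wx":0,"wy":0,"wz":0,"jaw":1},{"dx":0,"dy":0,"dz":0,"wx":0,"wy":0,"wz":0,"jaw":1},{"dx":0,"dy":0,"dz":0,"wx":0,"wy":0,"wz":0,"jaw":1},{"dx":0,"dy":0,"dz":0,"wx":0,"wy":0,"wz":0,"jaw":1}]'
python3 go.py 0.4226 -0.265 0.215 -4.75
python3 -c "
from h import *
snap('wrist','w7')"
```

```text
time_s: 45.25
tool_pos: [0.5311, 0.0597, 0.0952]
tcp_rot: [144.6, 90.0, 49.9]
ft_force: [-3.2, -0.4, 5.6]
grip_width: 0.613
time_s: 46.05
tool_pos: [0.5311, 0.0599, 0.0943]
tcp_rot: [-78.2, 90.0, -173.0]
ft_force: [0.4, -0.3, -0.3]
grip_width: 0.999
time_s: 46.85
tool_pos: [0.5303, 0.0601, 0.2137]
tcp_rot: [-84.9, 89.9, -179.6]
ft_force: [-0.8, -0.7, -1.1]
grip_width: 0.997
t 46.9 pos [0.5303 0.0601 0.2137] F [-0.8 -0.7 -1.1] grip 0.997
rotvec [0.05 0.01 0.09] shift cm in target axes [-0.13 -8.04 33.29] in current axes [-0.11 -8.07 33.28]
```

View pics/w7.png

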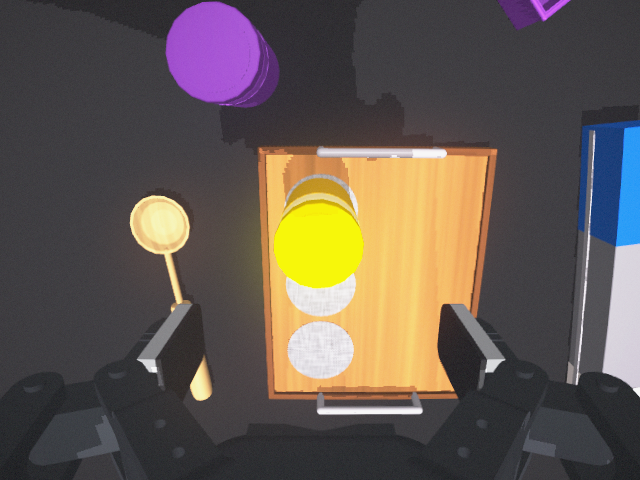

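Yellow stands upright on its far pad; the thin pad ring at (320,180) is still visible around it. Now green.

```bash

python3 -m crank '[{"dx":0,"dy":-0.6,"dz":2.5,"wx":0,"wy":0,"wz":0,"jaw":1},{"dx":0,"dy":-1.1,"dz":4.5,"wx":0,"wy":0,"wz":0,"jaw":1},{"dx":0,"dy":-1.1,"dz":4.7,"wx":0,"wy":0,"wz":0,"jaw":1},{"dx":0,"dy":-1.1,"dz":4.7,"wx":0,"wy":0,"wz":0,"jaw":1},{"dx":0,"dy":-1.1,"dz":4.7,"wx":0,"wy":0,"wz":0,"jaw":1},{"dx":0,"dy":-1.15,"dz":4.7,"wx":0,"wy":0,"wz":0,"jaw":1},{"dx":0,"dy":-1.1,"dz":4.5,"wx":0,"wy":0,"wz":0,"jaw":1},{"dx":0,"dy":-0.8,"dz":3,"wx":0,"wy":0,"wz":0,"jaw":1}]'
python3 -m crank '[{"dx":0,"dy":0,"dz":0,"wx":0,"wy":0,"wz":0,"jaw":1},{"dx":1.5,"dy":0,"dz":0,"wx":0,"wy":0,"wz":0,"jaw":1},{"dx":2.5,"dy":0,"dz":0,"wx":0,"wy":0,"wz":0,"jaw":1},{"dx":3,"dy":0,"dz":0,"wx":0,"wy":0,"wz":0,"jaw":1},{"dx":2.5,"dy":0,"dz":0,"wx":0,"wy":0,"wz":0,"jaw":1},{"dx":1.5,"dy":0,"dz":0,"wx":0,"wy":0,"wz":0,"jaw":1},{"dx":0.7,"dy":0,"dz":0,"wx":0,"wy":0,"wz":0,"jaw":1},{"dx":0,"dy":0,"dz":0,"wx":0,"wy":0,"wz":0,"jaw":1}]'
python3 go.py 0.4226 -0.265 0.0975 -4.75
```

```text
time_s: 47.7
tool_pos: [0.4214, -0.2686, 0.2136]
tcp_rot: [-59.9, 89.9, -154.9]
ft_force: [0.1, 0.6, -0.0]
grip_width: 1.001
time_s: 48.5
tool_pos: [0.423, -0.2644, 0.0962]
tcp_rot: [-119.9, 89.8, 145.4]
ft_force: [0.1, -1.2, 0.8]
grip_width: 1.002
t 48.5 pos [ 0.423  -0.2644  0.0962] F [ 0.1 -1.2  0.8] grip 1.002
rotvec [ 0.07 -0.08  0.14] shift cm in target axes [-0.13 -0.03  0.06] in current axes [-0.13 -0.04  0.06]
```

```bash

python3 -m crank '[{"dx":0,"dy":0,"dz":0,"wx":0,"wy":0,"wz":0,"jaw":-1},{"dx":0,"dy":0,"dz":0,"wx":0,"wy":0,"wz":0,"jaw":-1},{"dx":0,"dy":0,"dz":0,"wx":0,"wy":0,"wz":0,"jaw":-1},{"dx":0,"dy":0,"dz":0,"wx":0,"wy":0,"wz":0,"jaw":-1},{"dx":0,"dy":0,"dz":0,"wx":0,"wy":0,"wz":0,"jaw":-1},{"dx":0,"dy":0,"dz":0,"wx":0,"wy":0,"wz":0,"jaw":-1},{"dx":0,"dy":0,"dz":0,"wx":0,"wy":0,"wz":0,"jaw":-1},{"dx":0,"dy":0,"dz":0,"wx":0,"wy":0,"wz":0,"jaw":-1}]'
python3 -m crank '[{"dx":-0.5,"dy":0,"dz":0,"wx":0,"wy":0,"wz":0,"jaw":-1},{"dx":-1.5,"dy":0,"dz":0,"wx":0,"wy":0,"wz":0,"jaw":-1},{"dx":-2,"dy":0,"dz":0,"wx":0,"wy":0,"wz":0,"jaw":-1},{"dx":-2.5,"dy":0,"dz":0,"wx":0,"wy":0,"wz":0,"jaw":-1},{"dx":-2.5,"dy":0,"dz":0,"wx":0,"wy":0,"wz":0,"jaw":-1},{"dx":-2.5,"dy":0,"dz":0,"wx":0,"wy":0,"wz":0,"jaw":-1},{"dx":-1.5,"dy":0,"dz":0,"wx":0,"wy":0,"wz":0,"jaw":-1},{"dx":0,"dy":0,"dz":0,"wx":0,"wy":0,"wz":0,"jaw":-1}]'
python3 -m crank '[{"dx":0,"dy":0.6,"dz":-2,"wx":0,"wy":0,"wz":0,"jaw":-1},{"dx":0,"dy":1.1,"dz":-3.5,"wx":0,"wy":0,"wz":0,"jaw":-1},{"dx":0,"dy":1.2,"dz":-4,"wx":0,"wy":0,"wz":0,"jaw":-1},{"dx":0,"dy":1.2,"dz":-4,"wx":0,"wy":0,"wz":0,"jaw":-1},{"dx":0,"dy":1.2,"dz":-4,"wx":0,"wy":0,"wz":0,"jaw":-1},{"dx":0,"dy":1.2,"dz":-4,"wx":0,"wy":0,"wz":0,"jaw":-1},{"dx":0,"dy":0.9,"dz":-3.3,"wx":0,"wy":0,"wz":0,"jaw":-1},{"dx":0,"dy":0.6,"dz":-1.9,"wx":0,"wy":0,"wz":0,"jaw":-1}]'
python3 -m crank '[{"dx":0,"dy":0,"dz":0,"wx":0,"wy":0,"wz":0,"jaw":-1},{"dx":0,"dy":0,"dz":0,"wx":0,"wy":0,"wz":0,"jaw":-1},{"dx":0,"dy":0,"dz":0,"wx":0,"wy":0,"wz":0,"jaw":-1},{"dx":0,"dy":0,"dz":0,"wx":0,"wy":0,"wz":0,"jaw":-1},{"dx":0,"dy":0,"dz":0,"wx":0,"wy":0,"wz":0,"jaw":-1},{"dx":1,"dy":0,"dz":0,"wx":0,"wy":0,"wz":0,"jaw":-1},{"dx":1,"dy":0,"dz":0,"wx":0,"wy":0,"wz":0,"jaw":-1},{"dx":0,"dy":0,"dz":0,"wx":0,"wy":0,"wz":0,"jaw":-1}]'
python3 go.py 0.5255 -0.0058 0.095 -4.75
```

```text
time_s: 49.3
tool_pos: [0.4234, -0.2655, 0.0983]
tcp_rot: [78.8, 90.0, -15.9]
ft_force: [-1.3, 1.5, 7.1]
grip_width: 0.616
time_s: 50.1
tool_pos: [0.4247, -0.2659, 0.2293]
tcp_rot: [69.0, 89.7, -25.7]
ft_force: [0.0, -0.8, -2.3]
grip_width: 0.62
time_s: 50.9
tool_pos: [0.5252, -0.0016, 0.2259]
tcp_rot: [-124.0, 89.9, 141.6]
ft_force: [0.1, -0.3, -2.2]
grip_width: 0.62
time_s: 51.7
tool_pos: [0.5238, -0.0057, 0.2055]
tcp_rot: [-85.9, 89.8, 179.4]
ft_force: [-0.5, 0.5, -2.2]
grip_width: 0.62
t 51.7 pos [ 0.5238 -0.0057  0.2055] F [-0.5  0.5 -2.2] grip 0.620
rotvec [0.03 0.02 0.21] shift cm in target axes [11.05  0.17 -0.  ] in current axes [11.05  0.21 -0.  ]
```

```bash

python3 -m crank '[{"dx":1.5,"dy":0.15,"dz":0,"wx":0,"wy":0,"wz":0,"jaw":-1},{"dx":2.5,"dy":0,"dz":0,"wx":0,"wy":0,"wz":0,"jaw":-1},{"dx":2.5,"dy":0,"dz":0,"wx":0,"wy":0,"wz":0,"jaw":-1},{"dx":2,"dy":0,"dz":0,"wx":0,"wy":0,"wz":0,"jaw":-1},{"dx":1.2,"dy":0,"dz":0,"wx":0,"wy":0,"wz":0,"jaw":-1},{"dx":0.8,"dy":0,"dz":0,"wx":0,"wy":0,"wz":0,"jaw":-1},{"dx":0.2,"dy":0,"dz":0,"wx":0,"wy":0,"wz":0,"jaw":-1},{"dx":0,"dy":0,"dz":0,"wx":0,"wy":0,"wz":0,"jaw":-1}]'
python3 go.py 0.5255 -0.006 0.0923 -4.75
```

```text
time_s: 52.5
tool_pos: [0.527, -0.006, 0.1006]
tcp_rot: [93.7, 90.0, -1.0]
ft_force: [-0.5, 0.2, -2.1]
grip_width: 0.619
t 52.5 pos [ 0.527  -0.006   0.1006] F [-0.5  0.2 -2.1] grip 0.619
rotvec [ 0.04 -0.   -0.03] shift cm in target axes [ 0.83 -0.15  0.01] in current axes [ 0.83 -0.15  0.01]
```

```bash

python3 -m crank '[{"dx":0.3,"dy":-0.1,"dz":0,"wx":0,"wy":0,"wz":0,"jaw":-1},{"dx":0.3,"dy":0,"dz":0,"wx":0,"wy":0,"wz":0,"jaw":-1},{"dx":0.1,"dy":0,"dz":0,"wx":0,"wy":0,"wz":0,"jaw":-1},{"dx":0,"dy":0,"dz":0,"wx":0,"wy":0,"wz":0,"jaw":-1},{"dx":0,"dy":0,"dz":0,"wx":0,"wy":0,"wz":0,"jaw":-1},{"dx":0,"dy":0,"dz":0,"wx":0,"wy":0,"wz":0,"jaw":-1},{"dx":0,"dy":0,"dz":0,"wx":0,"wy":0,"wz":0,"jaw":-1},{"dx":0,"dy":0,"dz":0,"wx":0,"wy":0,"wz":0,"jaw":-1}]'

```

```text
time_s: 53.3
tool_pos: [0.5257, -0.0059, 0.0933]
tcp_rot: [94.2, 90.0, -0.5]
ft_force: [-0.3, 0.1, -2.9]
grip_width: 0.617
```

```bash

python3 -m crank '[{"dx":0.12,"dy":0,"dz":0,"wx":0,"wy":0,"wz":0,"jaw":-1},{"dx":0,"dy":0,"dz":0,"wx":0,"wy":0,"wz":0,"jaw":-1},{"dx":0,"dy":0,"dz":0,"wx":0,"wy":0,"wz":0,"jaw":-1},{"dx":0,"dy":0,"dz":0,"wx":0,"wy":0,"wz":0,"jaw":-1},{"dx":0,"dy":0,"dz":0,"wx":0,"wy":0,"wz":0,"jaw":-1},{"dx":0,"dy":0,"dz":0,"wx":0,"wy":0,"wz":0,"jaw":-1},{"dx":0,"dy":0,"dz":0,"wx":0,"wy":0,"wz":0,"jaw":-1},{"dx":0,"dy":0,"dz":0,"wx":0,"wy":0,"wz":0,"jaw":-1}]'
python3 -m crank '[{"dx":0,"dy":0,"dz":0,"wx":0,"wy":0,"wz":0,"jaw":1},{"dx":0,"dy":0,"dz":0,"wx":0,"wy":0,"wz":0,"jaw":1},{"dx":0,"dy":0,"dz":0,"wx":0,"wy":0,"wz":0,"jaw":1},{"dx":0,"dy":0,"dz":0,"wx":0,"wy":0,"wz":0,"jaw":1},{"dx":0,"dy":0,"dz":0,"wx":0,"wy":0,"wz":0,"jaw":1},{"dx":0,"dy":0,"dz":0,"wx":0,"wy":0,"wz":0,"jaw":1},{"dx":0,"dy":0,"dz":0,"wx":0,"wy":0,"wz":0,"jaw":1},{"dx":0,"dy":0,"dz":0,"wx":0,"wy":0,"wz":0,"jaw":1}]'
python3 -m crank '[{"dx":-1,"dy":0,"dz":0,"wx":0,"wy":0,"wz":0,"jaw":1},{"dx":-2.5,"dy":0,"dz":0,"wx":0,"wy":0,"wz":0,"jaw":1},{"dx":-3,"dy":0,"dz":0,"wx":0,"wy":0,"wz":0,"jaw":1},{"dx":-3,"dy":0,"dz":0,"wx":0,"wy":0,"wz":0,"jaw":1},{"dx":-2.5,"dy":0,"dz":0,"wx":0,"wy":0,"wz":0,"jaw":1},{"dx":0,"dy":0,"dz":0,"wx":0,"wy":0,"wz":0,"jaw":1},{"dx":0,"dy":0,"dz":0,"wx":0,"wy":0,"wz":0,"jaw":1},{"dx":0,"dy":0,"dz":0,"wx":0,"wy":0,"wz":0,"jaw":1}]'
python3 go.py 0.5795 -0.2792 0.215 -4.75
python3 -m crank '[{"dx":0,"dy":0.6,"dz":2,"wx":0,"wy":0,"wz":0,"jaw":1},{"dx":0,"dy":1,"dz":3.5,"wx":0,"wy":0,"wz":0,"jaw":1},{"dx":0,"dy":1.1,"dz":4,"wx":0,"wy":0,"wz":0,"jaw":1},{"dx":0,"dy":1.1,"dz":4,"wx":0,"wy":0,"wz":0,"jaw":1},{"dx":0,"dy":1.1,"dz":4,"wx":0,"wy":0,"wz":0,"jaw":1},{"dx":0,"dy":1.1,"dz":4,"wx":0,"wy":0,"wz":0,"jaw":1},{"dx":0,"dy":1,"dz":3.3,"wx":0,"wy":0,"wz":0,"jaw":1},{"dx":0,"dy":0.6,"dz":2,"wx":0,"wy":0,"wz":0,"jaw":1}]'
python3 -m crank '[{"dx":0,"dy":0,"dz":0,"wx":0,"wy":0,"wz":0,"jaw":1},{"dx":1.5,"dy":0,"dz":0,"wx":0,"wy":0,"wz":0,"jaw":1},{"dx":2.5,"dy":0,"dz":0,"wx":0,"wy":0,"wz":0,"jaw":1},{"dx":3,"dy":0,"dz":0,"wx":0,"wy":0,"wz":0,"jaw":1},{"dx":2.5,"dy":0,"dz":0,"wx":0,"wy":0,"wz":0,"jaw":1},{"dx":1.5,"dy":0,"dz":0,"wx":0,"wy":0,"wz":0,"jaw":1},{"dx":0.4,"dy":0,"dz":0,"wx":0,"wy":0,"wz":0,"jaw":1},{"dx":0,"dy":0,"dz":0,"wx":0,"wy":0,"wz":0,"jaw":1}]'
python3 go.py 0.5795 -0.2792 0.0965 -4.75
```

```text
time_s: 54.1
tool_pos: [0.5258, -0.0059, 0.0923]
tcp_rot: [111.9, 90.0, 17.2]
ft_force: [-2.1, 0.2, 5.0]
grip_width: 0.618
time_s: 54.9
tool_pos: [0.5256, -0.0058, 0.0921]
tcp_rot: [-101.3, 90.0, 164.0]
ft_force: [-0.8, -0.5, -0.3]
grip_width: 1.0
time_s: 55.7
tool_pos: [0.525, -0.0056, 0.2115]
tcp_rot: [-93.0, 89.9, 172.3]
ft_force: [-0.5, -0.2, 0.1]
grip_width: 0.999
t 55.7 pos [ 0.525  -0.0056  0.2115] F [-0.5 -0.2  0.1] grip 0.999
rotvec [ 0.05 -0.    0.09] shift cm in target axes [-0.35  7.7  26.81] in current axes [-0.36  7.68 26.82]
time_s: 56.5
tool_pos: [0.5783, -0.2828, 0.2106]
tcp_rot: [-60.6, 89.9, -155.6]
ft_force: [0.2, -0.3, -0.1]
grip_width: 0.995
time_s: 57.3
tool_pos: [0.5793, -0.2783, 0.0975]
tcp_rot: [-120.1, 89.9, 145.2]
ft_force: [0.2, -0.5, -0.5]
grip_width: 0.998
t 57.3 pos [ 0.5793 -0.2783  0.0975] F [ 0.2 -0.5 -0.5] grip 0.998
rotvec [ 0.09 -0.04  0.06] shift cm in target axes [0.1  0.03 0.09] in current axes [0.1  0.03 0.09]
```

```bash

python3 -m crank '[{"dx":0,"dy":0,"dz":0,"wx":0,"wy":0,"wz":0,"jaw":-1},{"dx":0,"dy":0,"dz":0,"wx":0,"wy":0,"wz":0,"jaw":-1},{"dx":0,"dy":0,"dz":0,"wx":0,"wy":0,"wz":0,"jaw":-1},{"dx":0,"dy":0,"dz":0,"wx":0,"wy":0,"wz":0,"jaw":-1},{"dx":0,"dy":0,"dz":0,"wx":0,"wy":0,"wz":0,"jaw":-1},{"dx":0,"dy":0,"dz":0,"wx":0,"wy":0,"wz":0,"jaw":-1},{"dx":0,"dy":0,"dz":0,"wx":0,"wy":0,"wz":0,"jaw":-1},{"dx":0,"dy":0,"dz":0,"wx":0,"wy":0,"wz":0,"jaw":-1}]'
python3 -m crank '[{"dx":-0.5,"dy":0,"dz":0,"wx":0,"wy":0,"wz":0,"jaw":-1},{"dx":-1.5,"dy":0,"dz":0,"wx":0,"wy":0,"wz":0,"jaw":-1},{"dx":-2,"dy":0,"dz":0,"wx":0,"wy":0,"wz":0,"jaw":-1},{"dx":-2.5,"dy":0,"dz":0,"wx":0,"wy":0,"wz":0,"jaw":-1},{"dx":-2.5,"dy":0,"dz":0,"wx":0,"wy":0,"wz":0,"jaw":-1},{"dx":-2.5,"dy":0,"dz":0,"wx":0,"wy":0,"wz":0,"jaw":-1},{"dx":-1.5,"dy":0,"dz":0,"wx":0,"wy":0,"wz":0,"jaw":-1},{"dx":0,"dy":0,"dz":0,"wx":0,"wy":0,"wz":0,"jaw":-1}]'
python3 -m crank '[{"dx":0,"dy":-0.6,"dz":-1.5,"wx":0,"wy":0,"wz":0,"jaw":-1},{"dx":0,"dy":-1.1,"dz":-3,"wx":0,"wy":0,"wz":0,"jaw":-1},{"dx":0,"dy":-1.3,"dz":-3.5,"wx":0,"wy":0,"wz":0,"jaw":-1},{"dx":0,"dy":-1.3,"dz":-3.5,"wx":0,"wy":0,"wz":0,"jaw":-1},{"dx":0,"dy":-1.3,"dz":-3.5,"wx":0,"wy":0,"wz":0,"jaw":-1},{"dx":0,"dy":-1.2,"dz":-3,"wx":0,"wy":0,"wz":0,"jaw":-1},{"dx":0,"dy":-0.8,"dz":-2.1,"wx":0,"wy":0,"wz":0,"jaw":-1},{"dx":0,"dy":0,"dz":0,"wx":0,"wy":0,"wz":0,"jaw":-1}]'
python3 -m crank '[{"dx":0,"dy":0,"dz":0,"wx":0,"wy":0,"wz":0,"jaw":-1},{"dx":0,"dy":0,"dz":0,"wx":0,"wy":0,"wz":0,"jaw":-1},{"dx":0,"dy":0,"dz":0,"wx":0,"wy":0,"wz":0,"jaw":-1},{"dx":0,"dy":0,"dz":0,"wx":0,"wy":0,"wz":0,"jaw":-1},{"dx":0,"dy":0,"dz":0,"wx":0,"wy":0,"wz":0,"jaw":-1},{"dx":1,"dy":0,"dz":0,"wx":0,"wy":0,"wz":0,"jaw":-1},{"dx":1,"dy":0,"dz":0,"wx":0,"wy":0,"wz":0,"jaw":-1},{"dx":0,"dy":0,"dz":0,"wx":0,"wy":0,"wz":0,"jaw":-1}]'
python3 go.py 0.5198 -0.072 0.095 -4.75
```

```text
time_s: 58.1
tool_pos: [0.5798, -0.2795, 0.0996]
tcp_rot: [78.5, 89.9, -16.2]
ft_force: [-2.7, 0.8, 6.3]
grip_width: 0.614
time_s: 58.9
tool_pos: [0.5806, -0.2801, 0.2313]
tcp_rot: [68.5, 89.7, -26.2]
ft_force: [0.5, -0.2, -3.5]
grip_width: 0.615
time_s: 59.7
tool_pos: [0.5185, -0.0679, 0.2271]
tcp_rot: [-129.1, 89.7, 136.5]
ft_force: [0.1, -0.1, -3.3]
grip_width: 0.616
time_s: 60.5
tool_pos: [0.5188, -0.0722, 0.2062]
tcp_rot: [-93.1, 89.8, 172.2]
ft_force: [-0.9, -0.1, -3.3]
grip_width: 0.617
t 60.5 pos [ 0.5188 -0.0722  0.2062] F [-0.9 -0.1 -3.3] grip 0.617
rotvec [ 0.04 -0.01  0.22] shift cm in target axes [11.12  0.1  -0.03] in current axes [11.12  0.14 -0.03]
```

```bash

python3 -m crank '[{"dx":1.5,"dy":0,"dz":0,"wx":0,"wy":0,"wz":0,"jaw":-1},{"dx":2.5,"dy":0,"dz":0,"wx":0,"wy":0,"wz":0,"jaw":-1},{"dx":2.5,"dy":0,"dz":0,"wx":0,"wy":0,"wz":0,"jaw":-1},{"dx":2,"dy":0,"dz":0,"wx":0,"wy":0,"wz":0,"jaw":-1},{"dx":1.2,"dy":0,"dz":0,"wx":0,"wy":0,"wz":0,"jaw":-1},{"dx":0.8,"dy":0,"dz":0,"wx":0,"wy":0,"wz":0,"jaw":-1},{"dx":0.2,"dy":0,"dz":0,"wx":0,"wy":0,"wz":0,"jaw":-1},{"dx":0,"dy":0,"dz":0,"wx":0,"wy":0,"wz":0,"jaw":-1}]'
python3 -m crank '[{"dx":0.2,"dy":0,"dz":0,"wx":0,"wy":0,"wz":0,"jaw":-1},{"dx":0.2,"dy":0,"dz":0,"wx":0,"wy":0,"wz":0,"jaw":-1},{"dx":0,"dy":0,"dz":0,"wx":0,"wy":0,"wz":0,"jaw":-1},{"dx":0,"dy":0,"dz":0,"wx":0,"wy":0,"wz":0,"jaw":-1},{"dx":0,"dy":0,"dz":0,"wx":0,"wy":0,"wz":0,"jaw":-1},{"dx":0,"dy":0,"dz":0,"wx":0,"wy":0,"wz":0,"jaw":-1},{"dx":0,"dy":0,"dz":0,"wx":0,"wy":0,"wz":0,"jaw":-1},{"dx":0,"dy":0,"dz":0,"wx":0,"wy":0,"wz":0,"jaw":-1}]'
python3 go.py 0.5198 -0.072 0.0936 -4.75
```

```text
time_s: 61.3
tool_pos: [0.5205, -0.0727, 0.1014]
tcp_rot: [88.3, 90.0, -6.4]
ft_force: [-0.0, -0.7, -2.7]
grip_width: 0.612
time_s: 62.1
tool_pos: [0.5202, -0.0726, 0.0971]
tcp_rot: [104.9, 90.0, 10.2]
ft_force: [0.2, 0.4, -4.5]
grip_width: 0.619
t 62.1 pos [ 0.5202 -0.0726  0.0971] F [ 0.2  0.4 -4.5] grip 0.619
rotvec [ 0.04 -0.   -0.  ] shift cm in target axes [ 0.35 -0.05 -0.06] in current axes [ 0.35 -0.05 -0.06]
```

```bash

python3 -m crank '[{"dx":0.2,"dy":0,"dz":0,"wx":0,"wy":0,"wz":0,"jaw":-1},{"dx":0.1,"dy":0,"dz":0,"wx":0,"wy":0,"wz":0,"jaw":-1},{"dx":0.1,"dy":0,"dz":0,"wx":0,"wy":0,"wz":0,"jaw":-1},{"dx":0,"dy":0,"dz":0,"wx":0,"wy":0,"wz":0,"jaw":-1},{"dx":0,"dy":0,"dz":0,"wx":0,"wy":0,"wz":0,"jaw":-1},{"dx":0,"dy":0,"dz":0,"wx":0,"wy":0,"wz":0,"jaw":-1},{"dx":0,"dy":0,"dz":0,"wx":0,"wy":0,"wz":0,"jaw":-1},{"dx":0,"dy":0,"dz":0,"wx":0,"wy":0,"wz":0,"jaw":-1}]'
python3 -m crank '[{"dx":0,"dy":0,"dz":0,"wx":0,"wy":0,"wz":0,"jaw":1},{"dx":0,"dy":0,"dz":0,"wx":0,"wy":0,"wz":0,"jaw":1},{"dx":0,"dy":0,"dz":0,"wx":0,"wy":0,"wz":0,"jaw":1},{"dx":0,"dy":0,"dz":0,"wx":0,"wy":0,"wz":0,"jaw":1},{"dx":0,"dy":0,"dz":0,"wx":0,"wy":0,"wz":0,"jaw":1},{"dx":0,"dy":0,"dz":0,"wx":0,"wy":0,"wz":0,"jaw":1},{"dx":0,"dy":0,"dz":0,"wx":0,"wy":0,"wz":0,"jaw":1},{"dx":0,"dy":0,"dz":0,"wx":0,"wy":0,"wz":0,"jaw":1}]'
python3 -m crank '[{"dx":-1,"dy":0,"dz":0,"wx":0,"wy":0,"wz":0,"jaw":1},{"dx":-2.5,"dy":0,"dz":0,"wx":0,"wy":0,"wz":0,"jaw":1},{"dx":-3,"dy":0,"dz":0,"wx":0,"wy":0,"wz":0,"jaw":1},{"dx":-3,"dy":0,"dz":0,"wx":0,"wy":0,"wz":0,"jaw":1},{"dx":-3,"dy":0,"dz":0,"wx":0,"wy":0,"wz":0,"jaw":1},{"dx":-2,"dy":0,"dz":2,"wx":0,"wy":0,"wz":0,"jaw":1},{"dx":0,"dy":0,"dz":4,"wx":0,"wy":0,"wz":0,"jaw":1},{"dx":0,"dy":0,"dz":4.5,"wx":0,"wy":0,"wz":0,"jaw":1}]'
python3 -m crank '[{"dx":0,"dy":0,"dz":4.5,"wx":0,"wy":0,"wz":0,"jaw":1},{"dx":0,"dy":0,"dz":4.5,"wx":0,"wy":0,"wz":0,"jaw":1},{"dx":0,"dy":0,"dz":4.5,"wx":0,"wy":0,"wz":0,"jaw":1},{"dx":0,"dy":0,"dz":4.5,"wx":0,"wy":0,"wz":0,"jaw":1},{"dx":0,"dy":0,"dz":4.5,"wx":0,"wy":0,"wz":0,"jaw":1},{"dx":0,"dy":0,"dz":3,"wx":0,"wy":0,"wz":0,"jaw":1},{"dx":0,"dy":0,"dz":0,"wx":0,"wy":0,"wz":0,"jaw":1},{"dx":0,"dy":0,"dz":0,"wx":0,"wy":0,"wz":0,"jaw":1}]'
python3 - <<'E'
from h import *
p,_,_=snap('top','top2')
a=cv2.resize(p[195:345,300:440],None,fx=4,fy=4,interpolation=cv2.INTER_CUBIC)
b=cv2.resize(p[230:345,160:260],None,fx=2.4,fy=2.4,interpolation=cv2.INTER_CUBIC)
c=np.zeros((600,800,3),np.uint8); c[:,:560]=a; c[:276,560:]=b
s=cv2.resize(p,(240,180),interpolation=cv2.INTER_AREA); c[400:580,560:]=s
cv2.imwrite('pics/c2.png',c)
E
```

```text
time_s: 62.9
tool_pos: [0.5201, -0.0726, 0.0936]
tcp_rot: [162.0, 90.0, 67.3]
ft_force: [-2.5, 0.2, 5.7]
grip_width: 0.615
time_s: 63.7
tool_pos: [0.5201, -0.0726, 0.0931]
tcp_rot: [-94.9, 90.0, 170.4]
ft_force: [-0.4, 0.6, 0.0]
grip_width: 1.002
time_s: 64.5
tool_pos: [0.5123, -0.1769, 0.2397]
tcp_rot: [103.8, 89.9, 9.3]
ft_force: [0.9, 1.4, -0.3]
grip_width: 0.998
time_s: 65.3
tool_pos: [0.4901, -0.4316, 0.2383]
tcp_rot: [-148.3, 90.0, 117.0]
ft_force: [0.8, 0.9, 0.1]
grip_width: 1.0
```

View pics/c2.png

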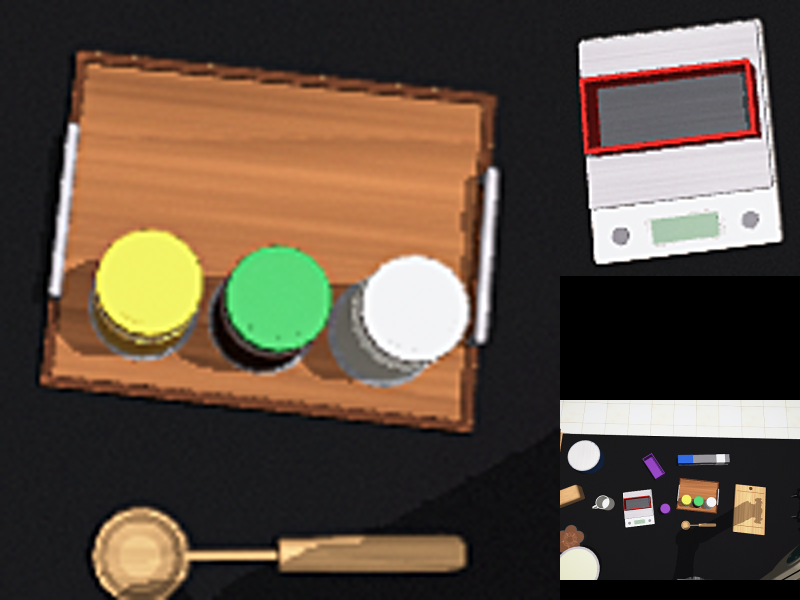

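The lids are within a pixel or two of their starting places: yellow (148,281), green (279,297), white (415,307). The tin rim on the scale is at (582,78), (752,61), (760,135), (587,153).

```bash
python3 - <<'E'
from h import *
z=load('top2'); B=lambda L:(np.array(L)-[560,0]+.5)/2.4-.5+[160,230]
w=world(z,B([(582,78),(752,61),(760,135),(587,153)]),plane=.072); print(w.mean(0), 'pan .5091 .3344'); e=w[0]+w[3]-w[1]-w[2]; print(np.degrees(np.arctan2(-e[0],e[1])))
p0=load('top0')['p'].astype(int);p1=z['p'].astype(int)
for n,(u0,u1,v0,v1) in dict(spoon=(318,420,318,350),carton=(310,456,140,178),mug=(85,150,250,298),purple=(215,300,140,305)).items(): print(n,np.percentile(abs(p0-p1)[v0:v1,u0:u1].max(2),[50,99]))
E
```

```text
[0.50986347 0.33055085 0.072     ] pan .5091 .3344
7.388763664269321
spoon [ 5. 81.]
carton [1. 5.]
mug [1. 5.]
purple [  2. 207.]
```

```bash
python3 -c "
from station import *
print(sign_off(), get_obs()['time_s'])"
```

```text
the job is handed in; nothing more can be done
the job is handed in; nothing more can be done
```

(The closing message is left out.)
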